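Clamp a circuit board in the assembly jig and drop its latch

ROBOT

A 7-joint arm with a two-finger parallel gripper is mounted at the origin on a cart in front of the work surface, level with it; the furniture and walls round the work are solid. World frame = base frame: x ahead of the robot, y to its left, z up, the work surface at z = 0. Lengths are in m, angles in rad, forces in N, time in s.
With the tool pointing down it reaches from about 0.4 to 0.75 m from the base axis. Payload 19.5 kg.
Tool frame: the origin (TCP) lies midway between the tips of the shut fingers; the grasp point (between the pads) lies 19 mm behind it (r.pinch_z is the distance from the TCP to the grasp point, in m); z points along the fingers, y is the direction in which the jaws open and shut (so a half turn about z gives the same grasp; the last joint's range is limited). The gripper opens to 85 mm and grips with 20 to 120 N. Pads are 22 mm wide; open, the fingers measure 114 mm over their backs; the gripper's body (76 mm by 85 mm) begins 54 mm behind the grasp point. The pads swing forward as they close: fully open they stand 13 mm farther back than shut.
Start: joints at [1.093, 0.707, -0.028, 1.485, 0.022, 0.951, -0.075], TCP at [0.243, -0.521, 0.231] pointing down, gripper open.
Joint ranges: [-2.71, 2.71], [-0.32, 2.16], [-1.57, 1.52], [0, 2.45], [-1.46, 4.6], [0, 2.02], [-2.83, 2.83]. Speed limits (rad/s): [1.89, 1.89, 2.57, 2.57, 3.01, 3.01, 3.01].

INTERFACE

Orientations are given as a rotation vector (axis times angle).
In Python, from bench import r, vision gives the robot as it stands. The module is installed in compiled form; this text tells all that it offers.
- The arm moves only by the tool jog_arm, never from a script. Its argument "increments" is a list of rows, each a list of 7 numbers: the shift along the world's x, y, z in mm, then the turn, a rotation vector about the world's x, y, z in rad, then the finger opening in mm, from 0 to 85.4. In form: [[tx, ty, tz, rx, ry, rz, grip], ...]. A call has 1 to 10 rows; each row shifts and turns the pose as measured when the row begins; what a row does not reach is not made up. A row lasts 1/10 s, in which the tool goes at most 50 mm and 8.59 degrees, less where a joint would pass 70% of its speed; a pose out of reach is approached as far as the arm can. A call with a gripper value outside its range is refused whole. The fingers move at their own pace and stop on an object; "grip_force" is the grip in N (left out, the last holds). Time passes only in rows, so rows that do not move let the fingers close. It gives the time, the measured TCP pose, the force and the opening at its end, in the units of the state.
- r.state(): the state, without advancing time (a new reading comes with each control period).
- vision.get_image(name): name is "side" or "top" or "wrist"; returns a dict with "frame" (384x512x3 uint8, red, green, blue), "fx", "fy", "cx", "cy" (pixels), "dist_coeffs" ([k1, k2, p1, p2, k3] as OpenCV has them; the pictures are not rectified), "R" (3x3) and "t" (3): a world point X has camera coordinates R X + t. Camera axes: x right, y down, z forward; pixel columns grow to the right and rows downward; lengths in m; the calibration is good to about 2 mm. A picture is of the moment at which its call begins. There is no depth.
- r.close_job(): hands the job in, once; it reports no verdict.
The state is a dict: "t": time; "joint_positions": joint angles; "joint_vel": joint speeds; "effort": joint torques, N m; "tool_pos": TCP position; "orientation": TCP orientation; "contact_force": force on the tool from outside, world axes, zero at the start; "moment": the same for the moment, N m; "opening": opening from 0.0 (shut) to 1.0 (fully open).
Only numpy, scipy, OpenCV 4.12 (cv2) and the standard library are available. Lean on these libraries where they do the work, as an engineer would, in place of code of your own. Each camera call takes 0.05 s, during which the arm holds its last target.

TASK

Lay the blue circuit board flat in the bed of the assembly jig, then lift the jig's latch bar by its red ball, push the sprung jaw up against the board with it, and let the bar drop right down into the notch of the keeper so that the jaw stays clamped on the board when you let go. Be gentle: do not press the bar hard against the keeper or squeeze the board in the jig, and leave the other things on the bench where they are.

Things in the scene. Friction and masses are not known exactly. Their poses are not given: they have to be found in the camera images.
- board_mid (a point): Centre of the loose blue circuit board with blue, yellow and brown blocks (the other, larger board is green). 58 mm (its x) by 90 mm (its y), solid for 4 mm up from its underside; this point is 2 mm above the underside. The parts on it, to 20 mm high, touch nothing. Take it across its two long edges (58 mm) at mid length. z is up.
- jig: Assembly jig fixed on the bench, base plate 134 x 220 mm (top at z 12 mm), with a bed for the board, a blue sprung jaw, a latch bar and a keeper. Origin on the bench under the middle of the bed, z up; the jaw closes along the jig's +y, the latch's ball sticks out to its -x (robot side). Positions named 'jig' below are mm in this frame. The grey fixed stop's face is at jig y 46.5, its top z 42.
- bed (a point): Where the board's centre goes when it is laid in: jig (0, -3, 30), axes as the jig's. Board long side along jig y, either way round, on two dark cross bars (tops z 28, at y 30 to 46 and -40 to -26); between them fingers have room down to z 14. White pointed guide pegs (r 4, tops z 40) at x +-34.8, y 37 and -33 leave 1.8 mm each side. The jaw then pushes the board to the stop (centre at y 1.5).
- keeper_slot (a point): Middle of the slot that the steel keeper is clamped in, jig (-70, -77, 12), on the plate. Seen along jig +y the keeper (14 mm wide in x) has a front tooth 12 mm long (top z 58), a notch 12 mm wide (floor z 42) and a rubber-faced back wall (top z 74). The keeper's place is set anew each time and not reported: its notch's middle lies anywhere within 8 mm of this point along jig y.
- jaw (a joint): Travel of the blue jaw along jig +y, m: 0 open (starts 0 to 0.008), 0.062 end; 1 N friction. The bar's middle is at jig y = -0.124 + this. From 0.034 its sprung pad presses the board on the stop, 2 N plus 0.3 N per mm, and drives the jaw back unless the bar is in the notch. The bar meets the tooth's front at 0.017 to 0.033, sits in the notch against the tooth at 0.037 to 0.053, back wall 4 mm on.
- latch (a joint): Angle of the latch bar about its pivot on the jaw, rad: 0 level (down by its own weight; also when fully in the notch), growing as the ball end is lifted, to 0.6. At 0.132 its underside just clears the front tooth; up to 0.28 it still meets the back wall. Let go while raised, it falls as the jaw springs back, so it must be lowered into the notch while the jaw is held there.
- knob (a point): Centre of the red ball, 22 mm across, on the free end of the latch bar: 51 mm above the bench when the bar is down, 148 mm from the pivot. Pinch it from above with the fingers closing along jig y; it turns between them as the bar is lifted (20 mm of lift at the ball just clears the tooth). The jaw is pushed and held by it.
- latch_bar: Steel latch bar, 8 mm wide (jig y) and 14 mm high, carried by the jaw, the ball at its end; both weigh 0.18 kg. Origin on the pivot, jig x 36, z 51; z up when the bar is down; the bar runs along its -x.
- board: The blue circuit board, 0.05 to 0.09 kg; origin under its centre, axes as for board_mid.
- green_board: Green circuit board, 66 x 100 x 20 mm, loose bystander; origin under its centre.
- cutters: Side cutters with red handles, 46 x 123 x 10 mm, loose bystander; origin under the centre.
- sink: Finned heat sink 25 x 30 x 18 mm, the loose one of two, bystander; origin under its centre.
Mind the look-alikes: they are no part of the job. What is shaped like the board but pink is not meant.

How it is judged:
On the way, in this order (a step that is already met when the one before it is completed fails the run):
1. the board lies in the bed of the jig, let go, with the jaw still open (z of board_mid in the frame of jig between 0.028 and 0.032 m and x of board_mid in the frame of jig between -0.003 and 0.003 m and y of board_mid in the frame of jig above -0.012 m and angle between the y axis of board_mid and the y axis of jig, either way round below 0.08 rad and value of joint jaw below 0.032 m and contact force between the fingers and board below 0.1 N), for 0.2 s.
2. the bar is raised above the keeper's tooth and carried over it with the jaw (value of joint latch above 0.11 rad and value of joint jaw above 0.034 m), for 0.05 s.
At the end, for the whole second after the job is handed in: The bar is down in the keeper's notch (latch below 0.03 rad with the jaw beyond 35 mm) and the jaw is at rest; the board lies flat on the bed between its guides (within 3 mm across, 2 mm in height, 0.08 rad), pushed up against the fixed stop (within 1.5 mm) (value of joint latch below 0.03 rad and value of joint jaw above 0.035 m and z of board_mid in the frame of jig between 0.028 and 0.032 m and x of board_mid in the frame of jig between -0.003 and 0.003 m and y of board_mid in the frame of jig above 0 m and angle between the y axis of board_mid and the y axis of jig, either way round below 0.08 rad and velocity of joint jaw between -0.003 and 0.003 m/s); the robot touches nothing.
It fails at once if the latch bar is pressed against the keeper with more than 25 N (contact force between latch_bar and jig above 25 N).
It fails at once if the board is pressed against the jig with more than 30 N (contact force between board and jig above 30 N).
It fails at once if the green board is shifted by more than 20 mm (distance of green_board from where it was at the start of the episode above 0.02 m).
It fails at once if the side cutters are shifted by more than 20 mm (distance of cutters from where it was at the start of the episode above 0.02 m).
It fails at once if the loose heat sink is shifted by more than 20 mm (distance of sink from where it was at the start of the episode above 0.02 m).
It also fails if it takes over 70 s, if anything falls off the work surface, if the arm or the gripper's body presses on something with over 40 N, if the wrist force passes 120 N, or if a joint passes its speed limit or range.

## Working session

There is one attempt and no reset: what is moved stays moved. The work goes in short steps, Python scripts to look and compute and a tool call to move; the robot and the scene stay as the last step left them, time stands still between calls to the robot, and variables do not carry over. Pictures are saved under pics/ and viewed, and the job is handed in when it is done.

Besides the shell and the picture viewer there is one more tool, called in YAML: its name, and indented under it one key for each argument. jog_arm: Moves the arm, as the interface text tells. Its arguments: {"type":"object","properties":{"increments":{"type":"array","items":{"type":"array","items":{"type":"number"}}},"grip_force":{"type":"number"}},"required":["increments"]}

```bash
mkdir -p pics; python3 - <<'E'
from bench import r, vision
import cv2
print(r.state())
for n in ["side","top","wrist"]:
    d=vision.get_image(n); cv2.imwrite(f"pics/{n}0.png",d["frame"][:,:,::-1])
    print(n,d["fx"],d["fy"],d["cx"],d["cy"],d["dist_coeffs"],d["R"],d["t"])
E
```

```text
{'t': 0.0, 'joint_positions': array([ 1.09330084,  0.70709732, -0.02763366,  1.48498671,  0.02198609,
        0.95090435, -0.07548229]), 'joint_vel': array([ 5.66284441e-05, -1.24582825e-03,  1.50893160e-03,  1.15325317e-03,
       -1.66856745e-03,  1.59457537e-03,  9.32382295e-04]), 'effort': array([ 1.30424119e-04, -8.83200002e+01,  1.23456270e+00, -2.36163926e+01,
        1.68390479e-02,  6.67966218e-03, -3.14471470e-05]), 'tool_pos': array([ 0.24262504, -0.52101582,  0.23083346]), 'orientation': array([-3.06625913e+00, -6.78945542e-01,  3.91523221e-04]), 'contact_force': array([-0.34361842, -0.54928831, -0.08234802]), 'moment': array([0.00292251, 0.00107215, 0.02557895]), 'opening': 1.0026474614349485}
side 440.5822341251823 440.5822341251823 254.2191876429596 187.0460242653766 [0.02864582 0.         0.         0.         0.        ] [[-9.21419814e-01 -3.88567773e-01 -7.82505739e-04]
 [-2.07233427e-01  4.93118970e-01 -8.44918924e-01]
 [ 3.28694133e-01 -7.78362876e-01 -5.34893821e-01]] [0.48422638 0.18033526 0.97529614]
top 410.9273433205692 410.9273433205692 245.60377373618817 183.81570372919043 [-0.09171324  0.          0.          0.          0.        ] [[-0.02974336 -0.9995563  -0.00159217]
 [-0.99271728  0.02972581 -0.11674237]
 [ 0.1167379  -0.00189174 -0.99316096]] [-0.02030609  0.53807315  1.25116756]
wrist 297.30214241099577 297.30214241099577 255.9692098107871 196.67225521867846 [-0.02707419  0.          0.          0.          0.        ] [[ 0.42189184 -0.90664439 -0.00179619]
 [-0.86672051 -0.40389378  0.29268646]
 [-0.26608801 -0.12192523 -0.95620678]] [-0.57525877 -0.03790326  0.37913225]
```

View pics/top0.png

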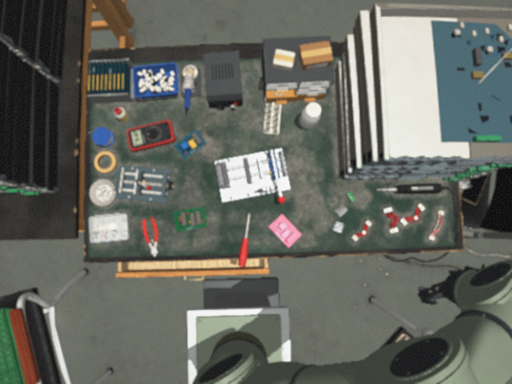

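View pics/side0.png

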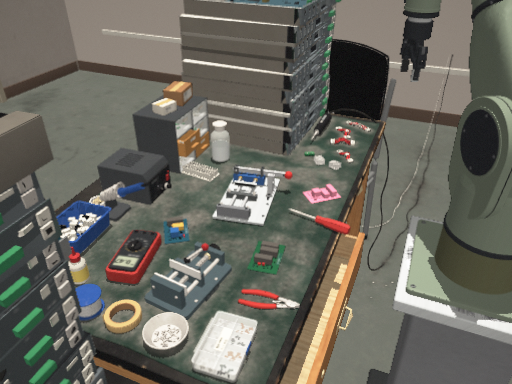

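View pics/wrist0.png

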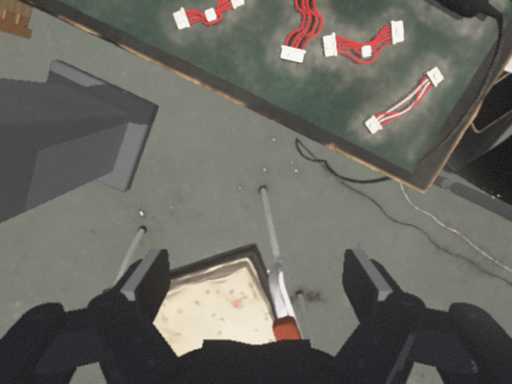

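```bash
python3 - <<'E'
import cv2
a=cv2.imread("pics/top0.png");b=cv2.imread("pics/side0.png")
cv2.imwrite("pics/c1.png",cv2.resize(a[110:240,80:310],None,fx=3.4,fy=3.4,interpolation=cv2.INTER_CUBIC))
cv2.imwrite("pics/c2.png",cv2.resize(b[150:320,130:320],None,fx=3.5,fy=3.5,interpolation=cv2.INTER_CUBIC))
E
```

```text
(no output)
```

View pics/c1.png

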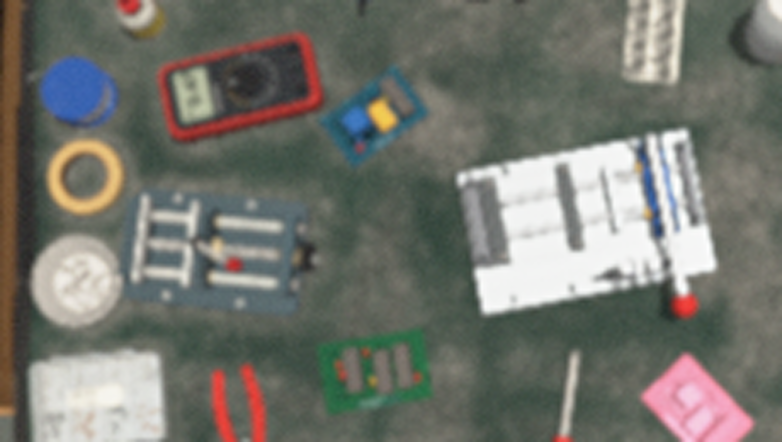

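View pics/c2.png

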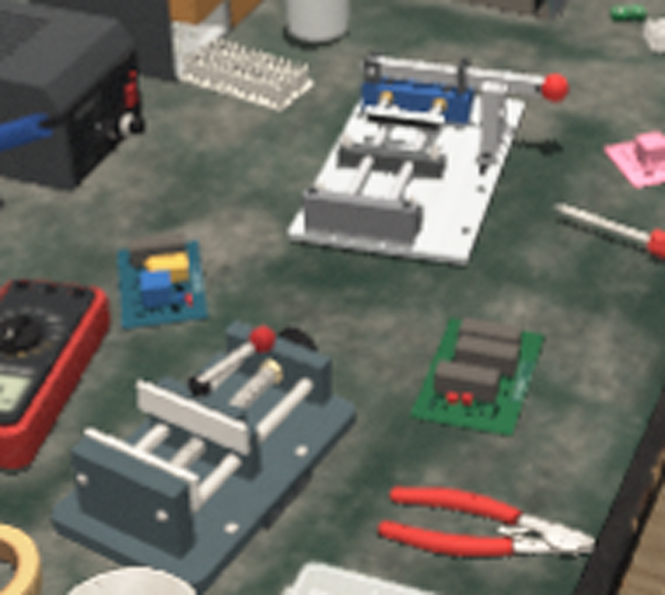

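```bash
cat > h.py <<'E'
import numpy as np, cv2
from bench import r, vision
def K(d): return np.array([[d["fx"],0,d["cx"]],[0,d["fy"],d["cy"]],[0,0,1]])
def shot(n,f):
    d=vision.get_image(n); cv2.imwrite(f"pics/{f}.png",d["frame"][:,:,::-1])
    import pickle; pickle.dump(d,open(f"pics/{f}.pkl","wb")); return d
def load(f):
    import pickle; return pickle.load(open(f"pics/{f}.pkl","rb"))
def px2w(d,uv,z):
    uv=np.array(uv,float).reshape(-1,1,2)
    n=cv2.undistortPoints(uv,K(d),np.array(d["dist_coeffs"])).reshape(-1,2)
    R=np.array(d["R"]);t=np.array(d["t"]); c=-R.T@t
    v=np.c_[n,np.ones(len(n))]@R
    z=np.broadcast_to(z,(len(n),))
    return c+v*((z-c[2])/v[:,2])[:,None]
def w2px(d,X):
    R=np.array(d["R"]);t=np.array(d["t"])
    return cv2.projectPoints(np.array(X,float).reshape(-1,1,3),cv2.Rodrigues(R)[0],t,K(d),np.array(d["dist_coeffs"]))[0].reshape(-1,2)
E
python3 - <<'E'
from h import *
d=shot("top","top1")
f=lambda l:np.array(l)/3.4+[80,110]
np.set_printoptions(precision=4,suppress=True)
P=px2w(d,f([(458,172),(687,130),(717,270),(484,313)]),.012);print(P,np.linalg.norm(P-np.roll(P,1,0),axis=1))
P=px2w(d,f([(395,68),(428,108),(358,163),(320,122)]),.004);print(P,P.mean(0),np.linalg.norm(P-np.roll(P,1,0),axis=1))
print(px2w(d,f([(684,306)]),.051))
E
```

```text
[[ 0.6171  0.06    0.012 ]
 [ 0.6508 -0.1566  0.012 ]
 [ 0.5174 -0.1792  0.012 ]
 [ 0.4838  0.0386  0.012 ]] [0.135  0.2192 0.1353 0.2204]
[[0.7212 0.1189 0.004 ]
 [0.6812 0.0879 0.004 ]
 [0.6302 0.1553 0.004 ]
 [0.6709 0.1912 0.004 ]] [0.6759 0.1383 0.004 ] [0.0881 0.0506 0.0845 0.0543]
[[ 0.4818 -0.1437  0.051 ]]
```

jog_arm:
  increments:
    - [22,33,6,0,0,0.088,85]
    - [22,33,6,0,0,0.088,85]
    - [22,33,6,0,0,0.088,85]
    - [22,33,6,0,0,0.088,85]
    - [22,33,6,0,0,0.088,85]
    - [22,33,6,0,0,0.088,85]
    - [22,33,6,0,0,0.088,85]
    - [22,33,6,0,0,0.088,85]
    - [22,33,6,0,0,0.088,85]
    - [22,33,6,0,0,0.088,85]

```text
t: 1.2
tool_pos: [0.4648, -0.1808, 0.2917]
orientation: [2.461, 1.952, -0.006]
contact_force: [0.5, -0.2, 0.5]
opening: 0.992
```

```bash
python3 - <<'E'
from h import *
print(r.state())
d=load("top1")
d=shot("wrist","w1");R=np.array(d["R"]);print(-R.T@d["t"],R)
E
```

```text
{'t': 1.2, 'joint_positions': array([ 0.46058067,  0.52776375, -0.26906772,  1.6466392 ,  0.16442632,
        0.99146634, -0.09395191]), 'joint_vel': array([-0.67958537,  0.06243894, -0.25709931, -0.36279889,  0.13373203,
        0.3355626 , -0.01342965]), 'effort': array([ 8.28100115e+00, -7.68563604e+01, -1.62910089e+00, -2.06992668e+01,
       -5.11544645e-01, -1.04757104e+00, -3.07164760e-02]), 'tool_pos': array([ 0.46478219, -0.18081433,  0.29170703]), 'orientation': array([ 2.46126647,  1.95201441, -0.00602111]), 'contact_force': array([ 0.53069166, -0.21820037,  0.52583632]), 'moment': array([-0.03261067,  0.0157882 , -0.02946824]), 'opening': 0.9917382288710387}
[ 0.4825847  -0.10874212  0.43315984] [[ 0.97366228 -0.22797631 -0.00292695]
 [-0.21699542 -0.93055075  0.29493776]
 [-0.0699625  -0.28653464 -0.95551198]]
```

View pics/w1.png

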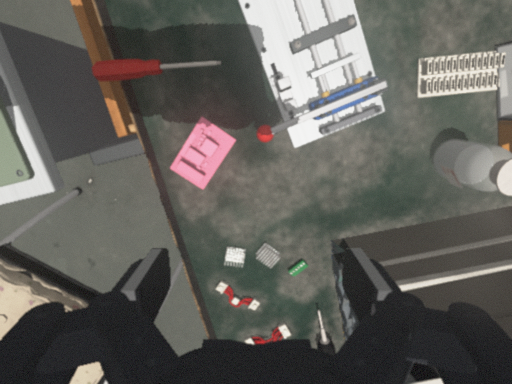

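jog_arm:
  increments:
    - [21,34,12,0,0,0.075,85]
    - [21,34,12,0,0,0.075,85]
    - [21,34,12,0,0,0.075,85]
    - [21,34,12,0,0,0.075,85]
    - [21,34,12,0,0,0.075,85]
    - [0,0,0,0,0,0,85]
    - [0,0,0,0,0,0,85]

```text
t: 1.95
tool_pos: [0.5759, 0.0043, 0.3541]
orientation: [-2.017, -2.407, 0.001]
contact_force: [0.0, -0.0, -0.4]
opening: 0.996
```

```bash
python3 - <<'E'
from h import *
d=shot("wrist","w2");R=np.array(d["R"]);print(-R.T@d["t"],R)
im=cv2.imread("pics/w2.png");cv2.imwrite("pics/w2b.png",cv2.resize(im,(800,600),interpolation=cv2.INTER_CUBIC))
E
```

```text
[0.56346926 0.07668668 0.4957987 ] [[ 0.98462213  0.17468588 -0.00202723]
 [ 0.16771363 -0.94194726  0.29087367]
 [ 0.04890198 -0.28674064 -0.95675932]]
```

View pics/w2b.png

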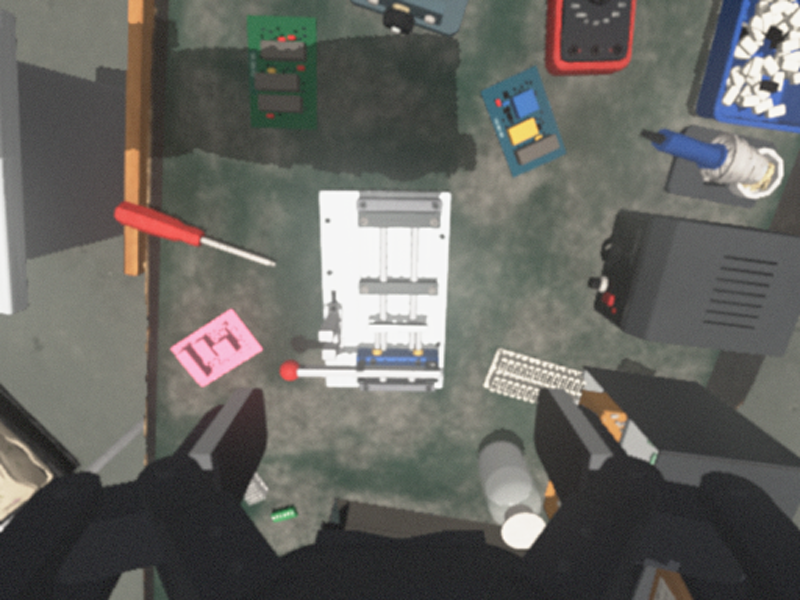

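```bash
python3 - <<'E'
import cv2
im=cv2.imread("pics/w2.png")
cv2.imwrite("pics/w2c.png",cv2.resize(im[115:255,175:300],None,fx=4.2,fy=4.2,interpolation=cv2.INTER_CUBIC))
cv2.imwrite("pics/w2d.png",cv2.resize(im[35:125,300:370],None,fx=6,fy=6,interpolation=cv2.INTER_CUBIC))
E
```

```text
(no output)
```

View pics/w2c.png

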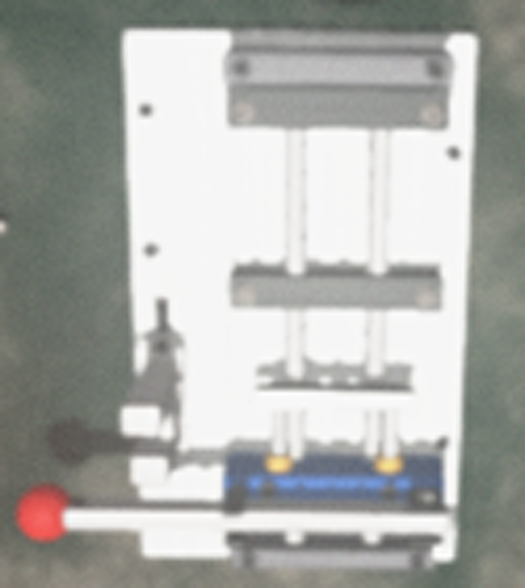

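View pics/w2d.png

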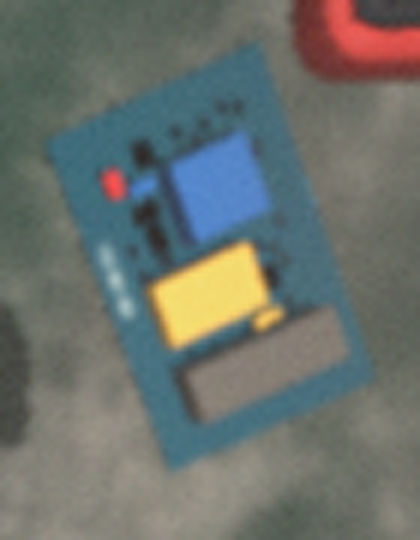

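```bash
python3 - <<'E'
from h import *
np.set_printoptions(precision=4,suppress=True)
d=load("w2")
f=lambda l:(np.array(l)+.5)/4.2-.5+[175,115]
C=px2w(d,f([(125,30),(477,36),(455,562),(143,557)]),.012);print(C)
B=px2w(d,f([(230,127),(446,127),(232,307),(440,307),(233,272),(440,268)]),.028);print(B)
S=px2w(d,f([(228,86),(448,88)]),.042);print("stop",S)
yd=((C[0]-C[3])+(C[1]-C[2]));print("yaw plate",np.arctan2(-yd[0],yd[1]))
a=(B[0]+B[1])/2;b=(B[2]+B[3])/2;v=a-b;print("bars",np.linalg.norm(v),np.arctan2(-v[0],v[1]))
for p,q in((B[0],B[1]),(B[2],B[3]),(C[0],C[1]),(C[3],C[2]),S): w=q-p;print(np.linalg.norm(w),np.arctan2(w[1],w[0]))
yaw=.155
ex=np.array([np.cos(yaw),np.sin(yaw),0]);ey=np.array([-np.sin(yaw),np.cos(yaw),0])
o=(a-30*ey/1e3+b+40*ey/1e3)/2;print("origin",o)
for n,X in(("C",C),("B",B),("S",S)): print(n,np.c_[(X-o)@ex,(X-o)@ey]*1e3)
print("knob",px2w(d,f([(43,514)]),.051), "pivot-ish",px2w(d,f([(450,520)]),.058))
k=px2w(d,f([(43,514)]),.051)-o;print(k@ex,k@ey)
g=lambda l:(np.array(l)+.5)/6-.5+[300,35]
P=px2w(d,g([(257,42),(373,378),(172,468),(48,143)]),.004)
print("board",P,P.mean(0),np.linalg.norm(P-np.roll(P,1,0),axis=1))
for p,q in((1,0),(2,3)): w=P[q]-P[p];print(np.arctan2(-w[0],w[1]))
for p,q in((3,0),(2,1)): w=P[q]-P[p];print(np.arctan2(w[1],w[0]))
s=r.state()
import scipy.spatial.transform as T
M=T.Rotation.from_rotvec(s["orientation"]).as_matrix();print(M,s["tool_pos"],s["joint_positions"],r.pinch_z)
E
```

```text
[[ 0.4861  0.0395  0.012 ]
 [ 0.6172  0.0605  0.012 ]
 [ 0.6529 -0.1555  0.012 ]
 [ 0.5211 -0.1767  0.012 ]]
[[ 0.5317  0.0126  0.028 ]
 [ 0.6108  0.0266  0.028 ]
 [ 0.5428 -0.0559  0.028 ]
 [ 0.6223 -0.0418  0.028 ]
 [ 0.5411 -0.0421  0.028 ]
 [ 0.6192 -0.0266  0.028 ]]
stop [[0.5297 0.0288 0.042 ]
 [0.6074 0.0419 0.042 ]]
yaw plate 0.16226306769543472
bars 0.06941111091793353 0.1635598596417246
0.08040264341988196 0.17580883007275747
0.08072602192320688 0.17612959507592105
0.1327970532588743 0.15864411477261972
0.133524008847357 0.1592560362177332
0.07873968902526393 0.16677967342156727
origin [ 0.5761 -0.0097  0.028 ]
C [[ -81.3695   62.4905]
 [  51.4267   62.9744]
 [  53.3806 -155.9678]
 [ -80.1422 -156.536 ]]
B [[-40.4897  28.8678]
 [ 39.8955  30.5408]
 [-40.0569 -40.5571]
 [ 40.6511 -38.8515]
 [-39.6054 -26.5892]
 [ 39.9787 -23.3327]]
S [[-39.9029  45.1967]
 [ 38.8313  46.1242]]
knob [[ 0.4838 -0.1449  0.051 ]] pivot-ish [[ 0.639  -0.1164  0.058 ]]
[-0.1121] [-0.1193]
board [[0.674  0.1922 0.004 ]
 [0.7244 0.1195 0.004 ]
 [0.6777 0.0877 0.004 ]
 [0.6276 0.1598 0.004 ]] [0.6759 0.1398 0.004 ] [0.0566 0.0884 0.0565 0.0878]
0.6059522750893538
0.6078724865365146
0.6082306231360286
0.5975684881565569
[[-0.1752  0.9845 -0.0017]
 [ 0.9845  0.1752  0.0011]
 [ 0.0014 -0.0015 -1.    ]] [0.5758 0.0045 0.3541] [ 0.1144  0.6194 -0.3756  1.2325  0.2195  1.3306 -0.0735] 0.0187
```

jog_arm:
  increments:
    - [20,27,-40,0,0,0.086,68]
    - [20,27,-40,0,0,0.086,68]
    - [20,27,-40,0,0,0.086,68]
    - [20,27,-40,0,0,0.086,68]
    - [20,27,-40,0,0,0.086,68]
    - [0,0,-40,0,0,0,68]
    - [0,0,0,0,0,0,68]
    - [0,0,0,0,0,0,68]

```text
t: 2.8
tool_pos: [0.6727, 0.129, 0.1157]
orientation: [1.453, 2.784, -0.001]
contact_force: [1.1, -0.1, 0.3]
opening: 0.799
```

```bash
cat > st.py <<'E'
from h import *
from scipy.spatial.transform import Rotation as Ro
np.set_printoptions(precision=4,suppress=True)
s=r.state();M=Ro.from_rotvec(s["orientation"]).as_matrix()
print("pos",s["tool_pos"],"yaw_y",np.arctan2(M[1,1],M[0,1]),"z",M[:,2],"F",s["contact_force"],"Mo",s["moment"],"op",s["opening"],s["opening"]*85.4,"t",s["t"],"q7",s["joint_positions"][6])
E
python3 - <<'E'
from st import *
d=shot("wrist","w3")
E
```

```text
pos [0.6727 0.129  0.1157] yaw_y 0.6090538364024709 z [ 0.001  -0.0009 -1.    ] F [ 1.0608 -0.1404  0.268 ] Mo [ 0.0478  0.0174 -0.0378] op 0.7987876934628885 68.21646902173067 t 2.8 q7 0.09249681914932101
```

View pics/w3.png

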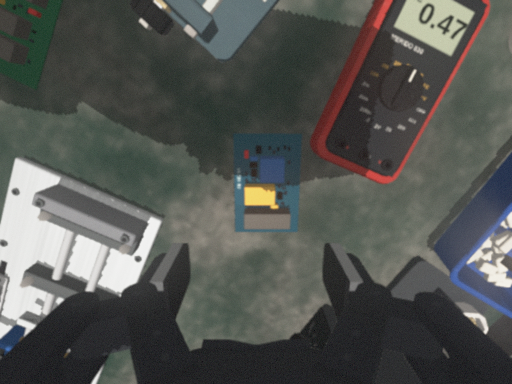

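```bash
python3 - <<'E'
from st import *
d=load("w3")
im=cv2.imread("pics/w3.png")
cv2.imwrite("pics/w3c.png",cv2.resize(im[120:245,215:320],None,fx=5,fy=5,interpolation=cv2.INTER_CUBIC))
E
```

```text
pos [0.6726 0.1285 0.1157] yaw_y 0.6085931151027081 z [ 0.0009 -0.0015 -1.    ] F [ 0.1379 -0.7978 -1.3   ] Mo [0.0076 0.0346 0.0017] op 0.7957364515704228 67.95589296411411 t 2.85 q7 0.09237376088714347
```

View pics/w3c.png

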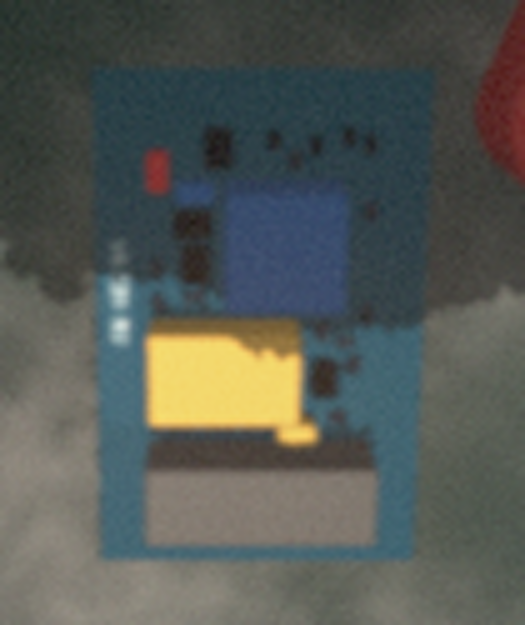

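```bash
python3 - <<'E'
from st import *
d=load("w3")
g=lambda l:(np.array(l)+.5)/5-.5+[215,120]
P=px2w(d,g([(432,70),(413,558),(101,558),(93,70)]),.004)
print("board",P.mean(0),np.linalg.norm(P-np.roll(P,1,0),axis=1))
for p,q in((1,0),(2,3)): w=P[q]-P[p];print(np.arctan2(-w[0],w[1]))
for p,q in((3,0),(2,1)): w=P[q]-P[p];print(np.arctan2(w[1],w[0]))
E
```

```text
pos [0.6726 0.1285 0.1157] yaw_y 0.6085931151027081 z [ 0.0009 -0.0015 -1.    ] F [ 0.1379 -0.7978 -1.3   ] Mo [0.0076 0.0346 0.0017] op 0.7957364515704228 67.95589296411411 t 2.85 q7 0.09237376088714347
board [0.6761 0.1401 0.004 ] [0.0568 0.0887 0.0577 0.0886]
0.6131564256624481
0.6032134211576644
0.6091845140142432
0.6084273447743244
```

jog_arm:
  increments:
    - [3.5,11.5,0,0,0,0,65]
    - [0,0,-30,0,0,0,65]
    - [0,0,-30,0,0,0,65]
    - [0,0,-25,0,0,0,65]
    - [0,0,-10,0,0,0,65]
    - [0,0,0,0,0,0,65]
    - [0,0,0,0,0,0,65]

```text
t: 3.55
tool_pos: [0.683, 0.1428, 0.0331]
orientation: [1.454, 2.767, 0.018]
contact_force: [-0.7, -0.2, -0.4]
opening: 0.759
```

```bash
python3 - <<'E'
from st import *
d=shot("wrist","w4")
d=shot("side","s4")
im=cv2.imread("pics/s4.png")
cv2.imwrite("pics/s4c.png",cv2.resize(im[170:270,110:250],None,fx=5,fy=5,interpolation=cv2.INTER_CUBIC))
E
```

```text
pos [0.683  0.1428 0.0331] yaw_y 0.6029045646462479 z [ 0.0195  0.003  -0.9998] F [-0.6663 -0.2324 -0.3831] Mo [-0.0116 -0.0152  0.0014] op 0.758855849213998 64.80628952287543 t 3.55 q7 0.04682019671531411
```

View pics/w4.png

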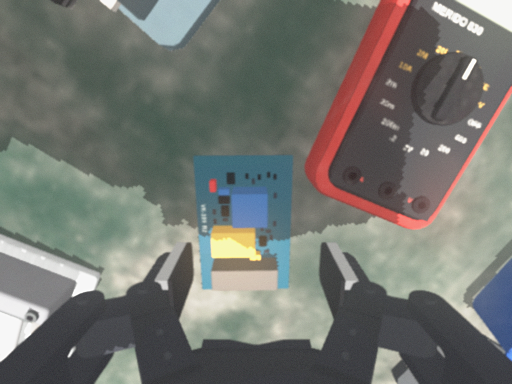

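View pics/s4c.png

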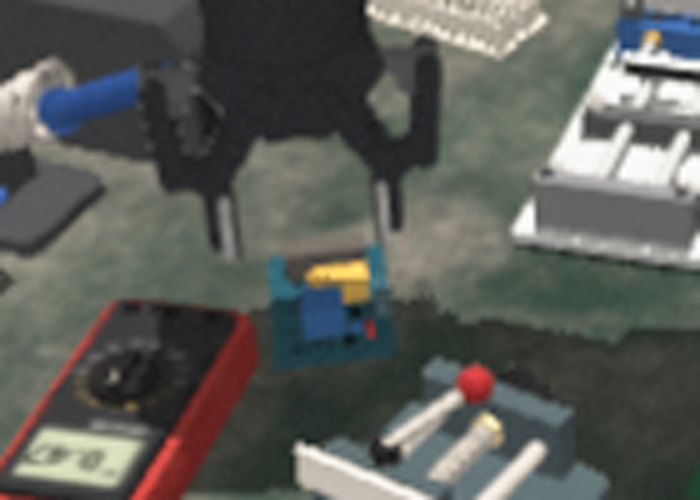

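jog_arm:
  increments:
    - [-7,-2.5,0,-0.003,0.019,0.005,65]
    - [0,0,0,0,0,0,65]
    - [0,0,0,0,0,0,65]

```text
t: 3.95
tool_pos: [0.6763, 0.14, 0.0354]
orientation: [1.454, 2.784, 0.001]
contact_force: [-0.0, 0.1, -0.6]
opening: 0.766
```

```bash
python3 - <<'E'
from st import *
print(s["joint_positions"])
E
```

```text
pos [0.6763 0.14   0.0354] yaw_y 0.6079253020124987 z [ 0.0014  0.0003 -1.    ] F [-0.0008  0.0994 -0.5873] Mo [-0.0004  0.059  -0.0143] op 0.7656701153429544 65.3882278502883 t 3.95 q7 0.05522813437139725
[-0.1021  1.1474 -0.3894  1.1524  0.4497  0.9213  0.0552]
```

Aligned over the board; descend in small steps.

jog_arm:
  increments:
    - [0,0,-8,0,0,0,65]
    - [0,0,-8,0,0,0,65]
    - [0,0,-8,0,0,0,65]
    - [0,0,0,0,0,0,65]
    - [0,0,0,0,0,0,65]

```text
t: 4.45
tool_pos: [0.6759, 0.1399, 0.0085]
orientation: [1.455, 2.784, 0.0]
contact_force: [-0.3, 0.0, 0.5]
opening: 0.758
```

```bash
python3 - <<'E'
from st import *
d=shot("wrist","w5")
d=shot("side","s5")
im=cv2.imread("pics/s5.png")
cv2.imwrite("pics/s5c.png",cv2.resize(im[170:270,110:250],None,fx=5,fy=5,interpolation=cv2.INTER_CUBIC))
E
```

```text
pos [0.6759 0.1399 0.0085] yaw_y 0.6079006317483804 z [ 0.0005  0.0001 -1.    ] F [-0.31    0.0477  0.5148] Mo [-0.0132 -0.0047  0.0214] op 0.7581046492185011 64.74213704326 t 4.45 q7 0.04696094029883887
```

View pics/s5c.png

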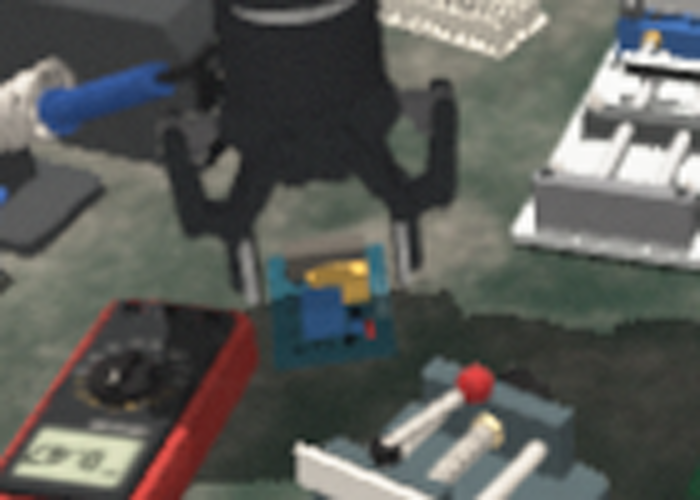

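jog_arm:
  increments:
    - [0,0,-4,0,0,0,65]
    - [0,0,-3,0,0,0,65]
    - [0,0,0,0,0,0,65]

```text
t: 4.85
tool_pos: [0.6762, 0.1399, 0.0017]
orientation: [1.454, 2.783, 0.001]
contact_force: [-0.9, 0.4, -0.6]
opening: 0.761
```

jog_arm:
  increments:
    - [0,0,-3,0,0,0,65]
    - [0,0,0,0,0,0,65]

```text
t: 5.05
tool_pos: [0.6762, 0.1399, -0.0016]
orientation: [1.454, 2.783, 0.001]
contact_force: [-0.1, -0.7, 1.1]
opening: 0.761
```

jog_arm:
  increments:
    - [0,0,-1,0,0,0,65]
    - [0,0,0,0,0,0,65]

```text
t: 5.25
tool_pos: [0.6763, 0.14, -0.0026]
orientation: [1.454, 2.783, 0.002]
contact_force: [0.5, 0.1, 0.3]
opening: 0.76
```

jog_arm:
  increments:
    - [0,0,-1,0,0,0,61]
    - [0,0,-1,0,0,0,61]
    - [0,0,0,0,0,0,61]

```text
t: 5.55
tool_pos: [0.6764, 0.14, -0.0046]
orientation: [1.454, 2.783, 0.002]
contact_force: [0.3, -0.0, -0.7]
opening: 0.71
```

```bash
python3 - <<'E'
from st import *
d=shot("wrist","w6")
im=cv2.imread("pics/w6.png")
cv2.imwrite("pics/w6c.png",cv2.resize(im[140:330,130:390],None,fx=3,fy=3,interpolation=cv2.INTER_CUBIC))
E
```

```text
pos [ 0.6764  0.14   -0.0046] yaw_y 0.6077996364600751 z [ 0.0018  0.0004 -1.    ] F [ 0.3068 -0.0457 -0.7371] Mo [0.0248 0.0167 0.027 ] op 0.7100984700790886 60.642409344754164 t 5.55 q7 0.04306921064817998
```

View pics/w6c.png

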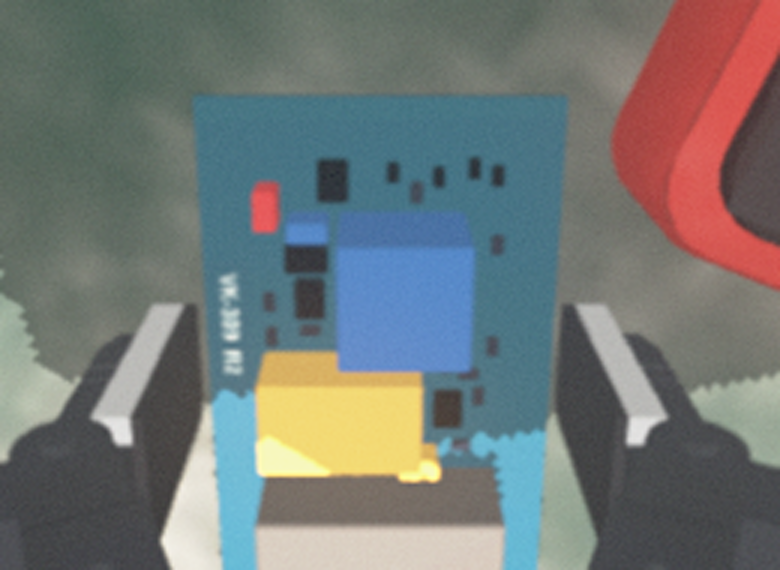

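jog_arm:
  increments:
    - [0,0,-1,0,0,0,61]
    - [0,0,0,0,0,0,61]

```text
t: 5.8
tool_pos: [0.6766, 0.14, -0.0051]
orientation: [1.454, 2.783, 0.002]
contact_force: [-0.1, -0.4, -0.3]
opening: 0.716
```

jog_arm:
  increments:
    - [0,0,-1,0,0,0,61]
    - [0,0,0,0,0,0,61]

```text
t: 6.0
tool_pos: [0.6768, 0.1401, -0.005]
orientation: [1.454, 2.782, 0.003]
contact_force: [0.6, -1.2, -0.1]
opening: 0.716
```

jog_arm:
  increments:
    - [-0.5,0,0.7,0,0.002,0,50]
    - [0,0,0,0,0,0,50]
    - [0,0,0,0,0,0,50]
    - [0,0,0,0,0,0,50]
  grip_force: 25

```text
t: 6.4
tool_pos: [0.6765, 0.1401, -0.0041]
orientation: [1.455, 2.783, 0.002]
contact_force: [-0.6, 0.1, -0.2]
opening: 0.668
```

```bash
python3 - <<'E'
from st import *
E
```

```text
pos [ 0.6765  0.1401 -0.0041] yaw_y 0.6075089469403616 z [ 0.0014  0.0006 -1.    ] F [-0.5735  0.1344 -0.1961] Mo [-0.0302 -0.0298 -0.0093] op 0.6684946569189187 57.08944370087566 t 6.4 q7 0.04348369121455044
```

Gripped at ~57 mm. Lift a little and look.

jog_arm:
  increments:
    - [0,0,10,0,0,0,50]
    - [0,0,25,0,0,0,50]
    - [0,0,30,0,0,0,50]
    - [0,0,30,0,0,0,50]
    - [0,0,0,0,0,0,50]
    - [0,0,0,0,0,0,50]

```text
t: 7.0
tool_pos: [0.6756, 0.1401, 0.0963]
orientation: [1.455, 2.784, 0.001]
contact_force: [0.2, 0.0, -0.7]
opening: 0.671
```

```bash
python3 - <<'E'
from st import *
d=shot("wrist","w7")
im=cv2.imread("pics/w7.png")
cv2.imwrite("pics/w7c.png",cv2.resize(im[140:330,130:390],None,fx=3,fy=3,interpolation=cv2.INTER_CUBIC))
d=shot("side","s7")
im=cv2.imread("pics/s7.png")
cv2.imwrite("pics/s7c.png",cv2.resize(im[120:270,110:270],None,fx=4,fy=4,interpolation=cv2.INTER_CUBIC))
E
```

```text
pos [0.6756 0.1401 0.0963] yaw_y 0.6078246830481169 z [ 0.0006  0.0006 -1.    ] F [ 0.1663  0.035  -0.6895] Mo [ 0.0307  0.0309 -0.0485] op 0.6705362224586572 57.26379339796933 t 7.0 q7 0.07691505062183403
```

View pics/w7c.png

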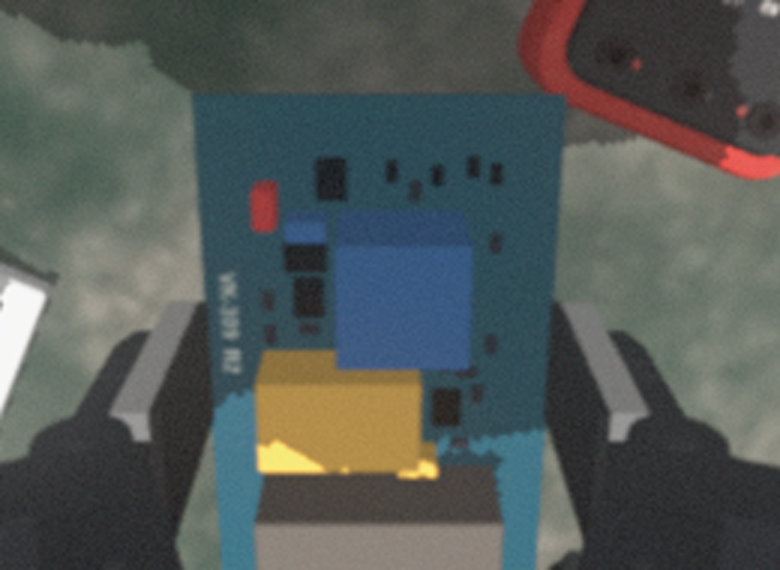

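View pics/s7c.png

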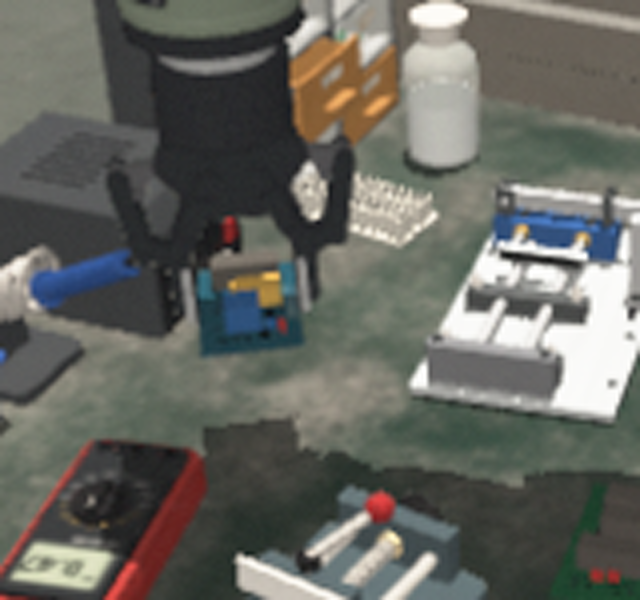

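```bash
python3 - <<'E'
from st import *
d=load("w7")
g=lambda l:(np.array(l)+.5)/3-.5+[130,140]
z=s["tool_pos"][2]+.0041+.004
P=px2w(d,g([(193,95),(566,95),(221,560),(537,560)]),z)
print(P,np.linalg.norm(P[1]-P[0]),np.linalg.norm(P[3]-P[2]))
m=(P[0]+P[1])/2;n=(P[2]+P[3])/2;u=(m-n)/np.linalg.norm(m-n);print("yaw",np.arctan2(-u[0],u[1]),"centre",m-u*.045, "lat err",(m-s["tool_pos"])@np.array([u[1],-u[0],0]), "long err",(m-u*.045-s["tool_pos"])@u)
E
```

```text
pos [0.6756 0.1402 0.0958] yaw_y 0.6078597979310796 z [ 0.0003  0.0007 -1.    ] F [-0.2423 -0.4495 -0.9299] Mo [ 0.0113 -0.0246  0.0142] op 0.6679805981170274 57.04554307919414 t 7.1 q7 0.07686175268925591
[[0.6263 0.1605 0.1039]
 [0.6733 0.1932 0.1039]
 [0.6754 0.0894 0.1039]
 [0.7228 0.1223 0.1039]] 0.057227536213800806 0.057689932587765294
yaw 0.6067050486651584 centre [0.6755 0.1399 0.1039] lat err -0.0002352808184608358 long err -0.0001960001787858466
```

jog_arm:
  increments:
    - [-16.5,-25.5,6,0,0,-0.074,50]
    - [-16.5,-25.5,6,0,0,-0.074,50]
    - [-16.5,-25.5,6,0,0,-0.074,50]
    - [-16.5,-25.5,6,0,0,-0.074,50]
    - [-16.5,-25.5,6,0,0,-0.074,50]
    - [-16.5,-25.5,0,0,0,-0.074,50]
    - [0,0,0,0,0,0,50]
    - [0,0,0,0,0,0,50]

```text
t: 7.9
tool_pos: [0.5683, -0.0182, 0.1203]
orientation: [-2.049, -2.371, 0.007]
contact_force: [-0.3, 0.3, -0.5]
opening: 0.665
```

```bash
python3 - <<'E'
from st import *
d=shot("wrist","w8")
im=cv2.imread("pics/w8.png")
cv2.imwrite("pics/w8c.png",cv2.resize(im[100:330,110:400],None,fx=2.7,fy=2.6,interpolation=cv2.INTER_CUBIC))
d=shot("top","t8")
im=cv2.imread("pics/t8.png")
cv2.imwrite("pics/t8c.png",cv2.resize(im[130:220,200:310],None,fx=6,fy=6,interpolation=cv2.INTER_CUBIC))
E
```

```text
pos [ 0.5683 -0.0182  0.1203] yaw_y 0.14564969886930365 z [-0.0091  0.002  -1.    ] F [-0.3379  0.2626 -0.4644] Mo [-0.0044 -0.0378  0.0231] op 0.6648179435835069 56.77545238203149 t 7.9 q7 -0.1916233505982157
```

View pics/w8c.png

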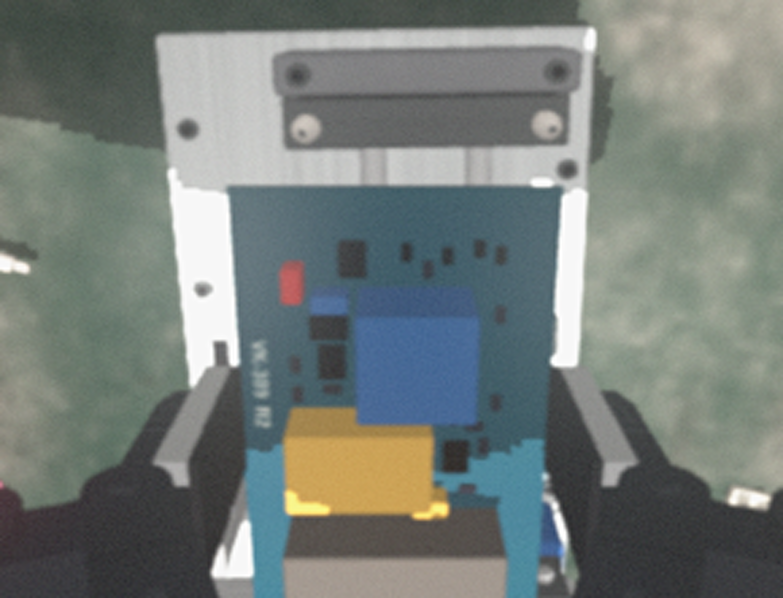

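View pics/t8c.png

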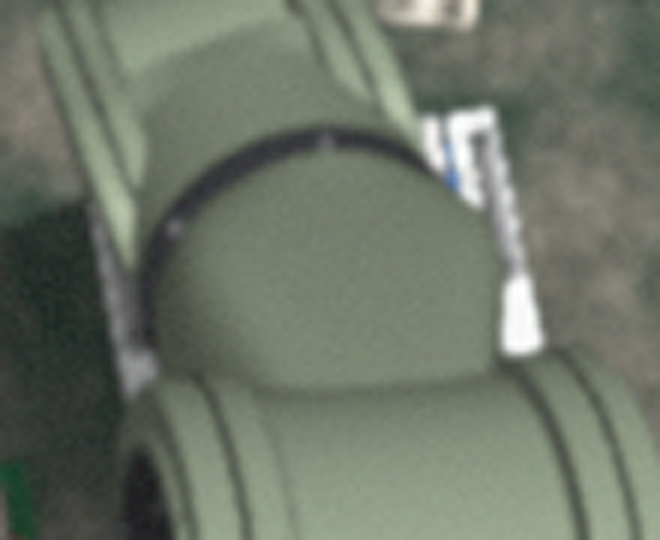

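```bash
python3 - <<'E'
from st import *
d=load("w8")
g=lambda l:(np.array(l)+.5)/[2.7,2.6]-.5+[110,100]
for z in(.030,.036,.04):
  P=px2w(d,g([(305,128),(547,125)]),z);w=P[1]-P[0];yaw=np.arctan2(w[1],w[0])
  ex=np.array([np.cos(yaw),np.sin(yaw),0]);ey=np.array([-np.sin(yaw),np.cos(yaw),0])
  print(z,np.linalg.norm(w),yaw,"origin",P.mean(0)-.037*ey,"bed",P.mean(0)-.040*ey)
P=px2w(d,g([(158,36),(594,30)]),.012);w=P[1]-P[0];print("plate",P,np.linalg.norm(w),np.arctan2(w[1],w[0]))
P=px2w(d,g([(285,147),(568,149)]),.028);w=P[1]-P[0];print("bar",P,np.linalg.norm(w),np.arctan2(w[1],w[0]))
im=cv2.imread("pics/w8.png")
cv2.imwrite("pics/w8d.png",cv2.resize(im[100:175,160:340],None,fx=4.4,fy=4.4,interpolation=cv2.INTER_CUBIC))
E
```

```text
pos [ 0.5685 -0.0179  0.1202] yaw_y 0.1463545405618532 z [-0.0091  0.0018 -1.    ] F [-0.0867  0.1157 -0.5095] Mo [ 0.0456 -0.0386  0.0218] op 0.6680514104748767 57.05159045455447 t 8.0 q7 -0.19151669986834438
0.03 0.06975129426928724 0.15975949982208493 origin [ 0.5763 -0.0115  0.03  ] bed [ 0.5767 -0.0145  0.03  ]
0.036 0.06794895808617606 0.15975949982208507 origin [ 0.576  -0.0107  0.036 ] bed [ 0.5765 -0.0137  0.036 ]
0.04 0.06674740063076866 0.15975949982208504 origin [ 0.5758 -0.0102  0.04  ] bed [ 0.5763 -0.0132  0.04  ]
plate [[0.4868 0.039  0.012 ]
 [0.6165 0.0598 0.012 ]] 0.13136977455793358 0.1589629184676589
bar [[0.5306 0.0126 0.028 ]
 [0.6127 0.0241 0.028 ]] 0.08294496686329245 0.13974796085652832
```

View pics/w8d.png

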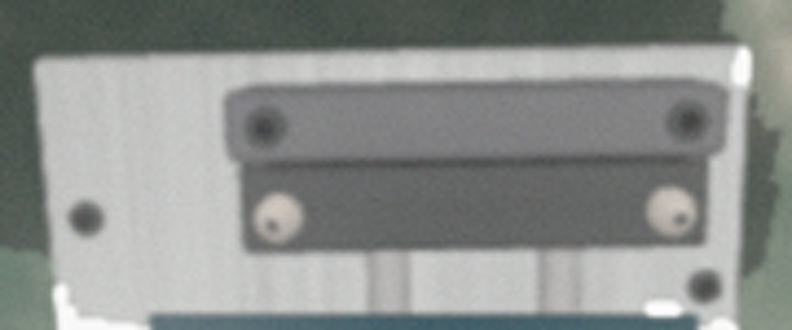

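jog_arm:
  increments:
    - [8,4.5,0,-0.002,-0.009,0.0135,50]
    - [0,0,-25,0,0,0,50]
    - [0,0,-25,0,0,0,50]
    - [0,0,0,0,0,0,50]
    - [0,0,0,0,0,0,50]

```text
t: 8.5
tool_pos: [0.58, -0.0081, 0.0686]
orientation: [2.025, 2.4, 0.006]
contact_force: [0.1, 0.6, -0.6]
opening: 0.664
```

```bash
python3 - <<'E'
from st import *
d=shot("wrist","w9")
im=cv2.imread("pics/w9.png")
cv2.imwrite("pics/w9c.png",cv2.resize(im[80:310,110:400],None,fx=2.7,fy=2.6,interpolation=cv2.INTER_CUBIC))
E
```

```text
pos [ 0.58   -0.0081  0.0686] yaw_y 0.16941240075129332 z [ 0.0035  0.0018 -1.    ] F [ 0.0677  0.5753 -0.5752] Mo [-0.0346  0.0071 -0.0127] op 0.6642249572489104 56.72481134905695 t 8.5 q7 -0.21445142199299488
```

View pics/w9c.png

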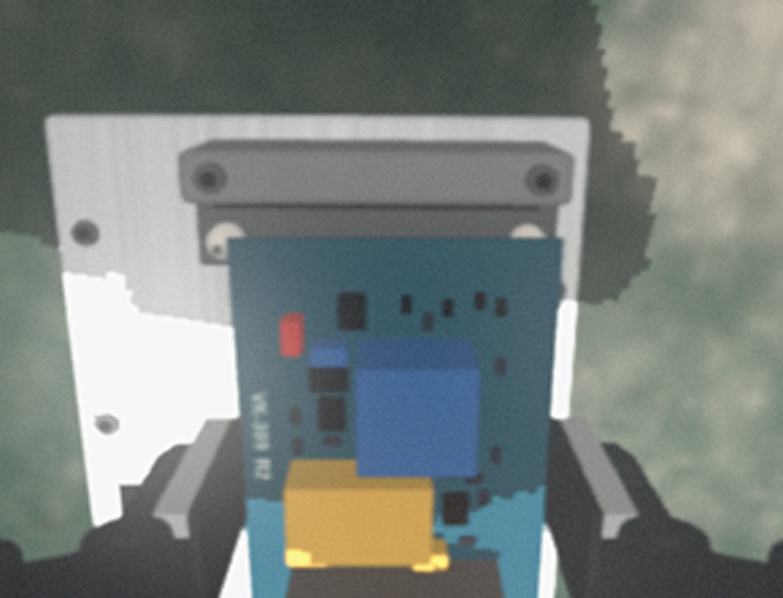

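jog_arm:
  increments:
    - [-3.5,-5.4,0,-0.002,0.0035,-0.009,50]
    - [0,0,0,0,0,0,50]
    - [0,0,-9,0,0,0,50]
    - [0,0,-9,0,0,0,50]
    - [0,0,0,0,0,0,50]
    - [0,0,0,0,0,0,50]

```text
t: 9.15
tool_pos: [0.5774, -0.014, 0.0516]
orientation: [2.035, 2.39, 0.003]
contact_force: [-0.5, 0.1, -0.1]
opening: 0.664
```

```bash
python3 - <<'E'
from st import *
d=shot("wrist","w10")
im=cv2.imread("pics/w10.png")
cv2.imwrite("pics/w10c.png",cv2.resize(im[80:310,110:400],None,fx=2.7,fy=2.6,interpolation=cv2.INTER_CUBIC))
E
```

```text
pos [ 0.5774 -0.014   0.0516] yaw_y 0.1596821874141031 z [ 0.0031 -0.0004 -1.    ] F [-0.5132  0.0784 -0.1202] Mo [-0.0253  0.0301 -0.0221] op 0.663993774142523 56.70506831177147 t 9.15 q7 -0.22583401345570278
```

View pics/w10c.png

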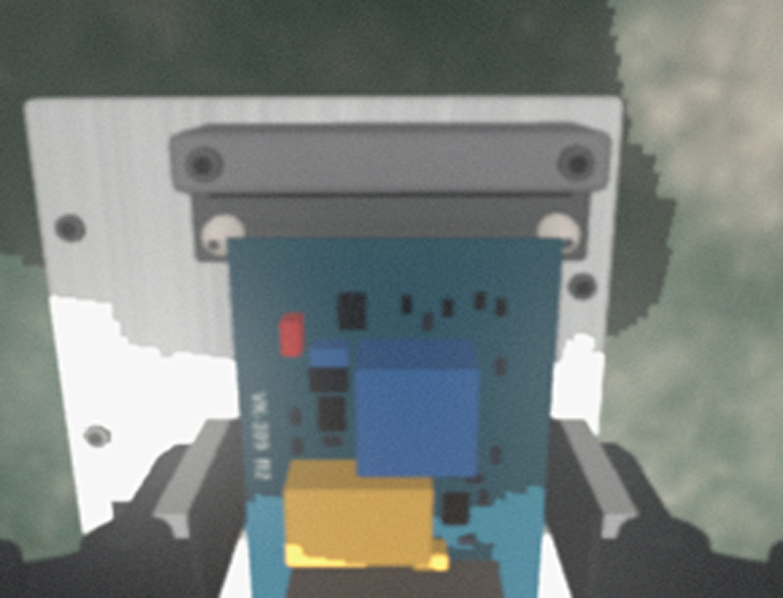

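jog_arm:
  increments:
    - [-0.9,0.4,0,0,0.003,0,50]
    - [0,0,-7,0,0,0,50]
    - [0,0,-7,0,0,0,50]
    - [0,0,0,0,0,0,50]

```text
t: 9.6
tool_pos: [0.5764, -0.0134, 0.0366]
orientation: [2.037, 2.391, -0.0]
contact_force: [-0.2, -0.7, -1.2]
opening: 0.666
```

```bash
python3 - <<'E'
from st import *
d=shot("wrist","w11")
im=cv2.imread("pics/w11.png")
cv2.imwrite("pics/w11c.png",cv2.resize(im[80:310,110:400],None,fx=2.7,fy=2.6,interpolation=cv2.INTER_CUBIC))
E
```

```text
pos [ 0.5764 -0.0134  0.0366] yaw_y 0.1597214394612853 z [ 0.     -0.0003 -1.    ] F [-0.2367 -0.719  -1.1928] Mo [ 0.0576 -0.0182 -0.0489] op 0.6657762334797587 56.85729033917139 t 9.6 q7 -0.2332962002842124
```

View pics/w11c.png

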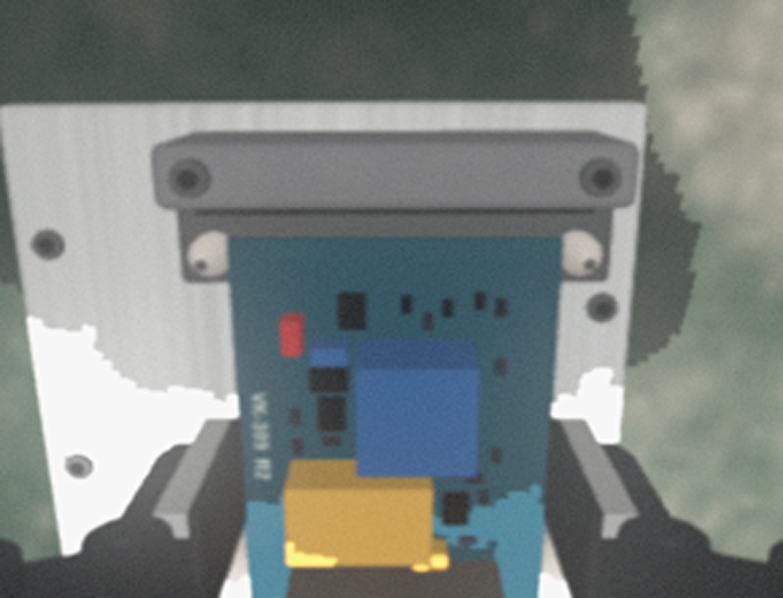

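jog_arm:
  increments:
    - [0,0,-5,0,0,0,50]
    - [0,0,-4,0,0,0,50]
    - [0,0,0,0,0,0,50]

```text
t: 9.95
tool_pos: [0.5767, -0.0134, 0.0273]
orientation: [2.037, 2.391, 0.0]
contact_force: [0.2, -0.3, -0.6]
opening: 0.665
```

jog_arm:
  increments:
    - [0,0,-1,0,0,0,50]
    - [0,0,-1,0,0,0,50]
    - [0,0,0,0,0,0,50]

```text
t: 10.25
tool_pos: [0.5767, -0.0134, 0.0252]
orientation: [2.037, 2.391, 0.0]
contact_force: [-0.6, -0.1, -0.8]
opening: 0.664
```

jog_arm:
  increments:
    - [0,0,-0.8,0,0,0,50]
    - [0,0,0,0,0,0,50]

```text
t: 10.45
tool_pos: [0.5768, -0.0134, 0.0245]
orientation: [2.037, 2.391, 0.001]
contact_force: [-0.2, -0.3, -0.1]
opening: 0.667
```

```bash
python3 - <<'E'
from st import *
d=shot("wrist","w12")
im=cv2.imread("pics/w12.png")
cv2.imwrite("pics/w12c.png",cv2.resize(im[80:310,110:400],None,fx=2.7,fy=2.6,interpolation=cv2.INTER_CUBIC))
E
```

```text
pos [ 0.5768 -0.0134  0.0245] yaw_y 0.15974246396743189 z [ 0.001  -0.0002 -1.    ] F [-0.1926 -0.2702 -0.0809] Mo [ 0.011   0.0332 -0.024 ] op 0.6674032160871706 56.99623465384437 t 10.45 q7 -0.2393595971712613
```

View pics/w12c.png

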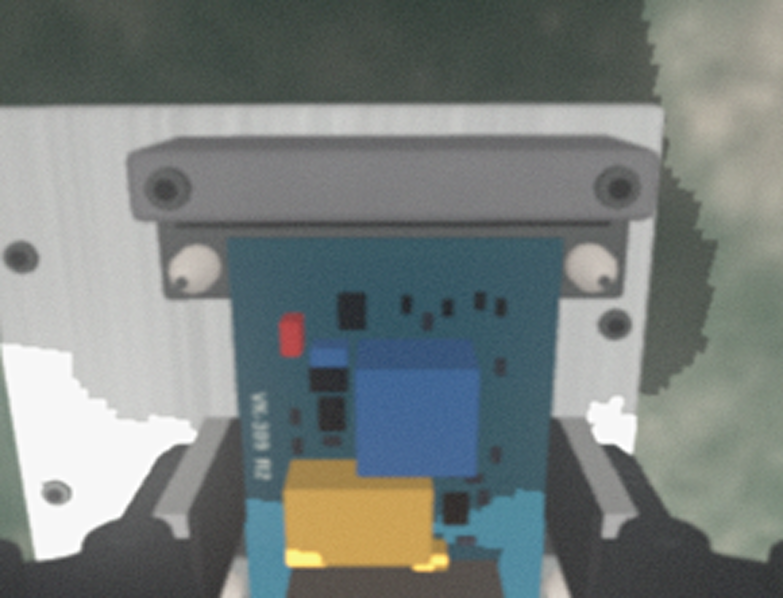

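jog_arm:
  increments:
    - [-0.2,0,-0.6,0,0.001,0,50]
    - [0,0,0,0,0,0,50]
    - [0,0,0,0,0,0,68]
    - [0,0,0,0,0,0,68]
    - [0,0,0,0,0,0,68]
    - [0,0,0,0,0,0,68]

```text
t: 11.1
tool_pos: [0.5768, -0.0134, 0.0241]
orientation: [2.037, 2.391, 0.0]
contact_force: [0.3, -0.7, -0.8]
opening: 0.801
```

```bash
python3 - <<'E'
from st import *
d=shot("wrist","w13")
im=cv2.imread("pics/w13.png")
cv2.imwrite("pics/w13c.png",cv2.resize(im[80:310,110:400],None,fx=2.7,fy=2.6,interpolation=cv2.INTER_CUBIC))
E
```

```text
pos [ 0.5768 -0.0134  0.0241] yaw_y 0.15970481669181438 z [ 0.0004 -0.0002 -1.    ] F [ 0.3187 -0.7313 -0.7551] Mo [-0.0161  0.0136 -0.013 ] op 0.800795997994644 68.3879782287426 t 11.1 q7 -0.23922311314262965
```

View pics/w13c.png

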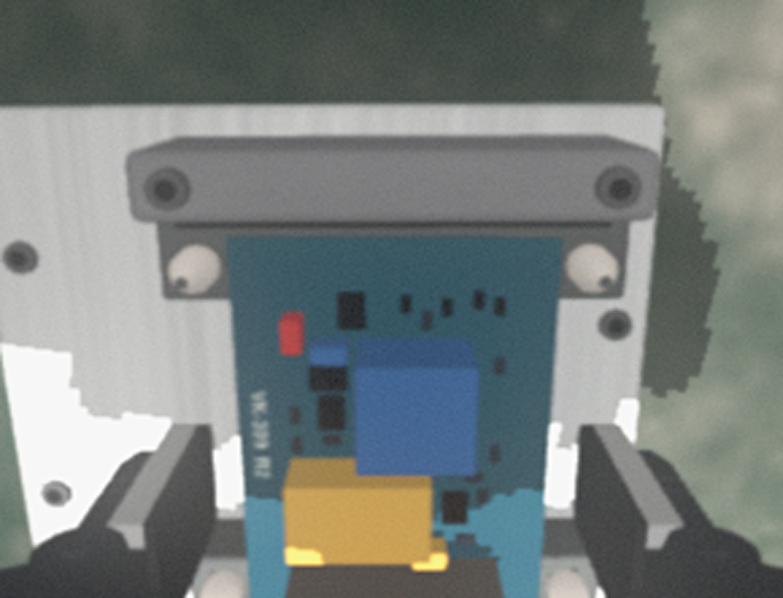

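jog_arm:
  increments:
    - [0,0,10,0,0,0,68]
    - [0,0,25,0,0,0,68]
    - [0,0,40,0,0,0,68]
    - [0,0,40,0,0,0,68]
    - [0,0,40,0,0,0,68]
    - [0,0,40,0,0,0,68]
    - [-8,-12,0,0,0,0.12,68]
    - [-8,-12,0,0,0,0.12,68]
    - [-8,-12,0,0,0,0.12,68]
    - [-8,-12,0,0,0,0.12,68]

```text
t: 12.15
tool_pos: [0.5421, -0.0603, 0.2347]
orientation: [1.38, 2.817, 0.003]
contact_force: [-0.2, -0.7, -0.3]
opening: 0.795
```

jog_arm:
  increments:
    - [-8,-12,0,0,0,0.12,68]
    - [-8,-12,0,0,0,0.12,68]
    - [-8,-12,0,0,0,0.12,60]
    - [-8,-12,0,0,0,0.12,50]
    - [-8,-12,0,0,0,0.12,50]
    - [-8,-12,0,0,0,0.12,50]
    - [0,0,0,0,0,0.12,50]
    - [0,0,0,0,0,0.12,50]
    - [0,0,0,0,0,0.1,50]
    - [0,0,0,0,0,0,50]

```text
t: 13.15
tool_pos: [0.4892, -0.1385, 0.2423]
orientation: [-0.305, 3.118, -0.002]
contact_force: [-1.1, -0.7, 0.1]
opening: 0.586
```

```bash
python3 - <<'E'
from st import *
print(s["joint_positions"])
d=shot("wrist","w14")
im=cv2.imread("pics/w14.png")
cv2.imwrite("pics/w14b.png",cv2.resize(im,(800,600),interpolation=cv2.INTER_CUBIC))
E
```

```text
pos [ 0.4892 -0.1385  0.2423] yaw_y 1.7655384695771001 z [ 0.0085 -0.0006 -1.    ] F [-1.1262 -0.6625  0.0841] Mo [-0.029   0.0189 -0.0188] op 0.5860599258328476 50.04951766612519 t 13.15 q7 1.3577001954344814
[ 0.6729  0.7016 -0.8674  1.7016  0.6156  1.0239  1.3577]
```

View pics/w14b.png

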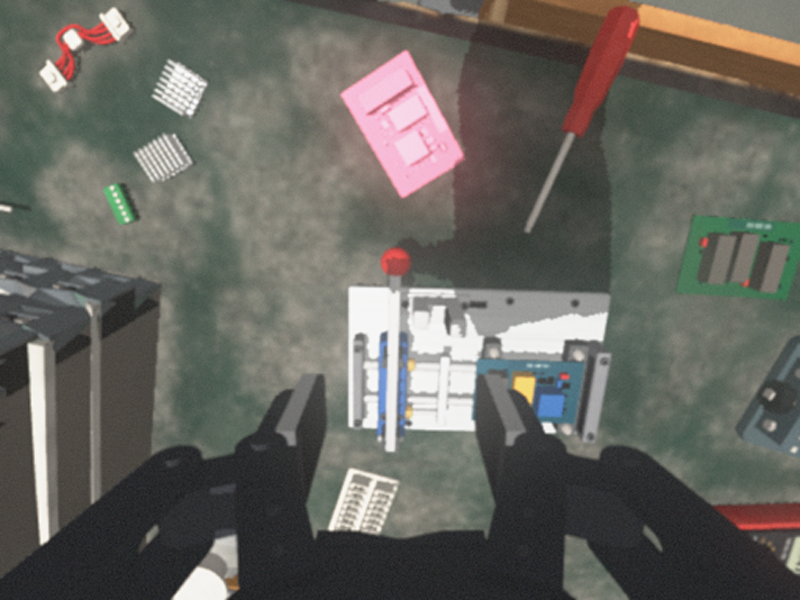

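```bash
python3 - <<'E'
import cv2
im=cv2.imread("pics/w14.png")
cv2.imwrite("pics/w14c.png",cv2.resize(im[150:255,215:320],None,fx=5.7,fy=5.7,interpolation=cv2.INTER_CUBIC))
cv2.imwrite("pics/w14d.png",cv2.resize(im[220:280,295:395],None,fx=6,fy=6,interpolation=cv2.INTER_CUBIC))
E
```

```text
(no output)
```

View pics/w14c.png

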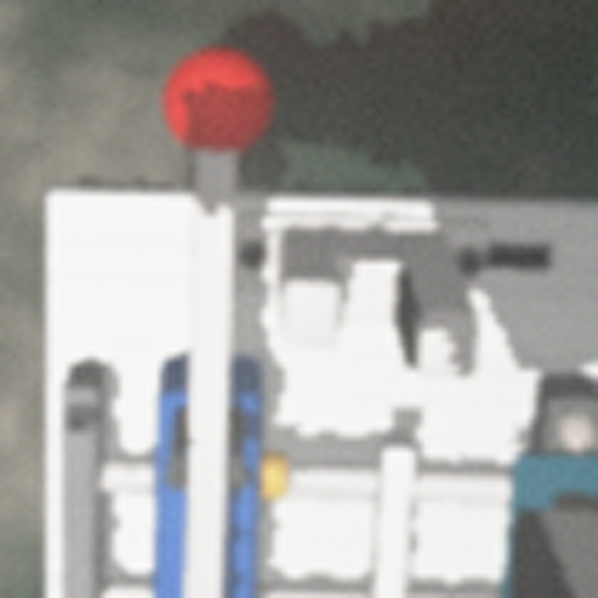

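View pics/w14d.png

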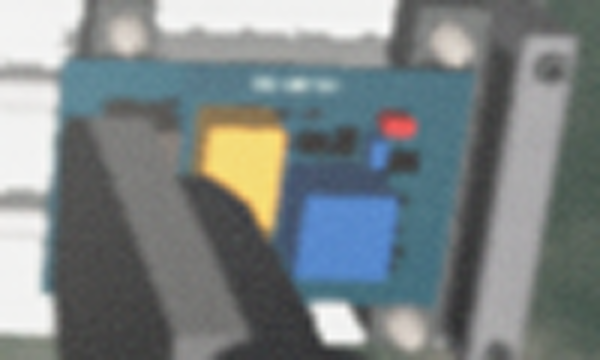

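```bash
cat > jig.py <<'E'
from st import *
o=np.array([.576,-.0105,0]);yaw=.160
ex=np.array([np.cos(yaw),np.sin(yaw),0]);ey=np.array([-np.sin(yaw),np.cos(yaw),0])
def J(P): P=np.atleast_2d(P);return np.c_[(P-o)@ex,(P-o)@ey,P[:,2]]*1e3
def W(x,y,z): return o+(ex*x+ey*y+np.array([0,0,z]))*1e-3
E
python3 - <<'E'
from jig import *
d=load("w14")
g=lambda l:(np.array(l)+.5)/5.7-.5+[215,150]
print("tooth top F/B",J(px2w(d,g([(285,281),(345,281),(285,345),(338,345)]),.058)))
print("tooth side bottom?",J(px2w(d,g([(285,235),(350,262)]),.042)))
print("wall top",J(px2w(d,g([(418,322),(462,322),(418,370)]),.074)))
print("ball",J(px2w(d,g([(218,102)]),.051)))
print("bar at keeper x",J(px2w(d,g([(190,300),(233,300)]),.058)))
for jx in(-77,-63):
  for y,z in((-83-12,58),(-83,58),(-83,42),(-71,42),(-71,74)):
    u=w2px(d,[W(jx,y,z)])[0]; print(jx,y,z,((u+.5-[215,150])*5.7-.5).round(0))
E
```

```text
pos [ 0.4893 -0.1385  0.2423] yaw_y 1.7619066224503515 z [ 0.0087 -0.0007 -1.    ] F [ 0.8292  0.1402 -0.0397] Mo [ 0.008   0.0458 -0.0199] op 0.5870157735559802 50.131147061680714 t 13.2 q7 1.3546605835127565
tooth top F/B [[ -76.9349 -102.8076   58.    ]
 [ -77.3575  -90.7103   58.    ]
 [ -63.217  -102.2146   58.    ]
 [ -63.5945  -91.3994   58.    ]]
tooth side bottom? [[ -81.9257 -102.6037   42.    ]
 [ -76.4771  -88.6462   42.    ]]
wall top [[-74.6548 -77.3916  74.    ]
 [-74.9506 -68.8848  74.    ]
 [-64.756  -76.7278  74.    ]]
ball [[-111.704  -117.5007   51.    ]]
bar at keeper x [[ -72.2246 -121.8548   58.    ]
 [ -72.529  -113.154    58.    ]]
-77 -95 58 [324. 282.]
-77 -83 58 [383. 284.]
-77 -83 42 [377. 261.]
-77 -71 42 [434. 262.]
-77 -71 74 [452. 312.]
-63 -95 58 [320. 347.]
-63 -83 58 [379. 349.]
-63 -83 42 [373. 323.]
-63 -71 42 [429. 325.]
-63 -71 74 [447. 379.]
```

```bash
python3 - <<'E'
from jig import *
print(W(-112,-117.5,31))
d=load("w14")
g=lambda l:(np.array(l)+.5)/5.7-.5+[215,150]
print(px2w(d,g([(218,102)]),.051))
E
```

```text
pos [ 0.4893 -0.1385  0.2423] yaw_y 1.7619066224503515 z [ 0.0087 -0.0007 -1.    ] F [ 0.8292  0.1402 -0.0397] Mo [ 0.008   0.0458 -0.0199] op 0.5870157735559802 50.131147061680714 t 13.2 q7 1.3546605835127565
[ 0.4842 -0.1443  0.031 ]
[[ 0.4844 -0.1443  0.051 ]]
```

jog_arm:
  increments:
    - [-5,-7,-25,0.001,0.009,-0.031,50]
    - [0,0,-40,0,0,0,50]
    - [0,0,-40,0,0,0,50]
    - [0,0,0,0,0,0,50]
    - [0,0,0,0,0,0,50]

```text
t: 13.7
tool_pos: [0.4847, -0.1457, 0.1379]
orientation: [-0.225, 3.131, -0.004]
contact_force: [-0.5, -0.8, 0.4]
opening: 0.587
```

```bash
python3 - <<'E'
from jig import *
d=shot("wrist","w15")
im=cv2.imread("pics/w15.png")
cv2.imwrite("pics/w15b.png",cv2.resize(im[100:330,130:430],None,fx=2.6,fy=2.6,interpolation=cv2.INTER_CUBIC))
E
```

```text
pos [ 0.4847 -0.1457  0.1379] yaw_y 1.7139785808510781 z [ 0.003  -0.0026 -1.    ] F [-0.4842 -0.8481  0.3559] Mo [-0.0332 -0.0098 -0.0011] op 0.5867740809050744 50.11050650929336 t 13.7 q7 1.1725780572221909
```

View pics/w15b.png

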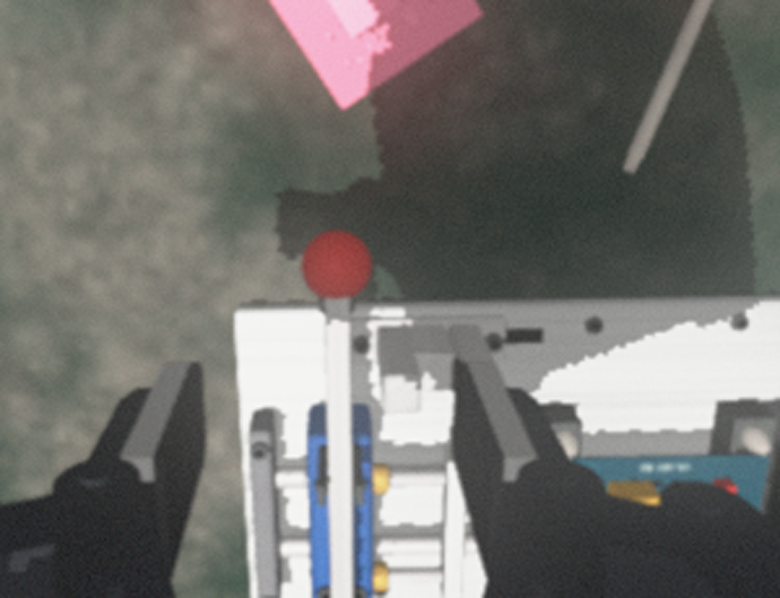

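```bash
python3 - <<'E'
from jig import *
d=load("w15")
g=lambda l:(np.array(l)+.5)/2.6-.5+[130,100]
b=px2w(d,g([(337,264)]),.051);print(b,J(b))
print(J(px2w(d,g([(383,376),(421,376)]),.058)))
im=cv2.imread("pics/w15.png")
cv2.imwrite("pics/w15c.png",cv2.resize(im[200:280,240:330],None,fx=7,fy=7,interpolation=cv2.INTER_CUBIC))
E
```

```text
pos [ 0.4847 -0.1458  0.138 ] yaw_y 1.7139959102900566 z [ 0.0033 -0.0027 -1.    ] F [-0.7054  0.3182 -0.3323] Mo [ 0.0085  0.0074 -0.0375] op 0.5850839538225863 49.96616965644887 t 13.75 q7 1.1726040423892974
[[ 0.484  -0.1442  0.051 ]] [[-112.076  -117.3056   51.    ]]
[[ -76.9655 -103.333    58.    ]
 [ -76.7632  -91.3422   58.    ]]
```

View pics/w15c.png

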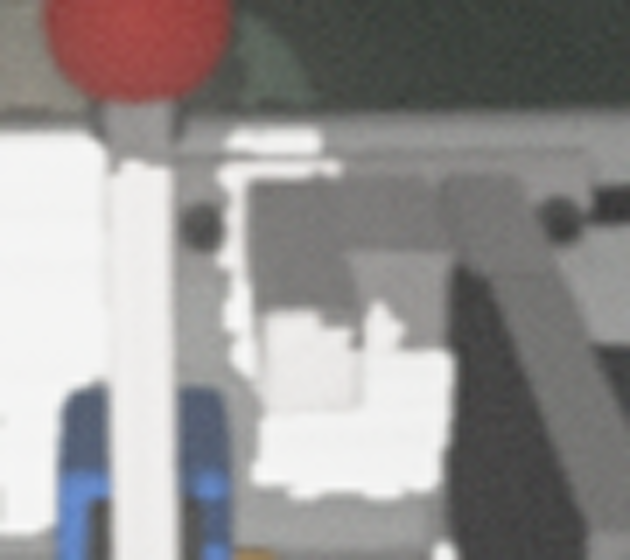

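jog_arm:
  increments:
    - [-0.7,1.6,0,0.0027,0.003,0.017,50]
    - [0,0,-20,0,0,0,50]
    - [0,0,-20,0,0,0,50]
    - [0,0,0,0,0,0,50]
    - [0,0,0,0,0,0,50]

```text
t: 14.25
tool_pos: [0.4871, -0.1447, 0.1046]
orientation: [-0.25, 3.122, -0.006]
contact_force: [-0.1, -0.5, -0.2]
opening: 0.586
```

```bash
python3 - <<'E'
from jig import *
E
```

```text
pos [ 0.4871 -0.1447  0.1046] yaw_y 1.7308285193219015 z [ 0.0093 -0.003  -1.    ] F [-0.0836 -0.4605 -0.2186] Mo [-0.0177  0.0185  0.0023] op 0.5855965788855563 50.00994783682651 t 14.25 q7 1.124533699092939
```

jog_arm:
  increments:
    - [-3.1,0.5,0,0.003,0.009,0,50]
    - [0,0,-10,0,0,0,50]
    - [0,0,-10,0,0,0,50]
    - [0,0,-10,0,0,0,50]
    - [0,0,0,0,0,0,50]
    - [0,0,0,0,0,0,50]

```text
t: 14.85
tool_pos: [0.4846, -0.1445, 0.0745]
orientation: [-0.25, 3.129, -0.001]
contact_force: [-0.6, 0.1, -0.1]
opening: 0.587
```

```bash
python3 - <<'E'
from jig import *
E
```

```text
pos [ 0.4846 -0.1445  0.0745] yaw_y 1.7304049512291049 z [ 0.0022 -0.0005 -1.    ] F [-0.5662  0.1306 -0.0611] Mo [-0.0017  0.0166 -0.0316] op 0.5870176366859726 50.131306172982065 t 14.85 q7 1.0758899214211455
```

jog_arm:
  increments:
    - [-0.6,0.3,0,0,0.002,0,50]
    - [0,0,-10,0,0,0,50]
    - [0,0,-10,0,0,0,50]
    - [0,0,-10,0,0,0,50]
    - [0,0,-10,0,0,0,50]
    - [0,0,0,0,0,0,50]
    - [0,0,0,0,0,0,50]

```text
t: 15.55
tool_pos: [0.4837, -0.1439, 0.0305]
orientation: [0.251, -3.131, 0.0]
contact_force: [0.1, 1.1, 0.7]
opening: 0.583
```

```bash
python3 - <<'E'
from jig import *
print(J(s["tool_pos"]))
d=shot("wrist","w16")
d=shot("side","s16")
im=cv2.imread("pics/s16.png")
cv2.imwrite("pics/s16c.png",cv2.resize(im[130:240,200:330],None,fx=5,fy=5,interpolation=cv2.INTER_CUBIC))
E
```

```text
pos [ 0.4837 -0.1439  0.0305] yaw_y 1.7307801961658853 z [-0.0007 -0.0002 -1.    ] F [0.0663 1.0767 0.7068] Mo [0.0183 0.0138 0.0288] op 0.5832248437442948 49.80740165576278 t 15.55 q7 0.9933854622410389
[[-112.392  -116.9695   30.5344]]
```

View pics/w16.png

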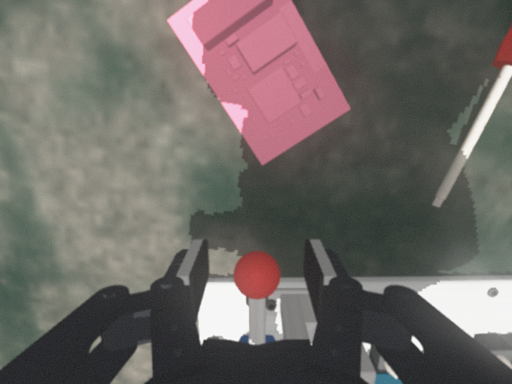

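View pics/s16c.png

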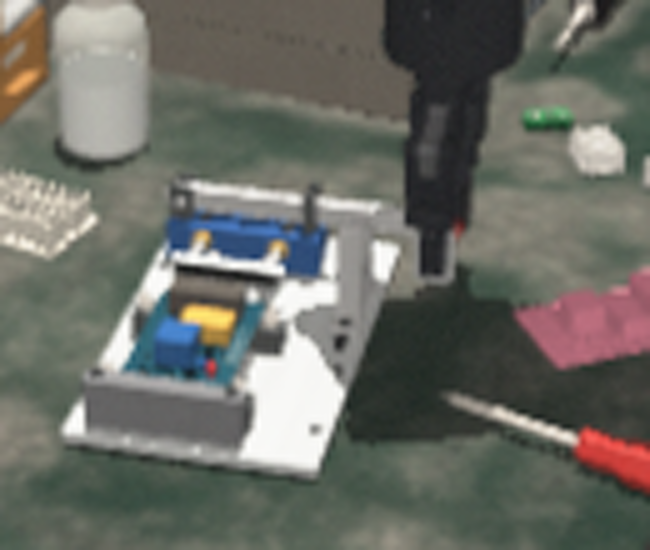

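jog_arm:
  increments:
    - [0,0,0,0,0,0,30]
    - [0,0,0,0,0,0,15]
    - [0,0,0,0,0,0,15]
    - [0,0,0,0,0,0,15]
    - [0,0,0,0,0,0,15]
    - [0,0,0,0,0,0,15]
    - [0,0,0,0,0,0,15]
  grip_force: 35

```text
t: 16.35
tool_pos: [0.484, -0.1442, 0.0317]
orientation: [-0.25, 3.131, -0.001]
contact_force: [0.4, 0.1, -1.2]
opening: 0.232
```

```bash
python3 - <<'E'
from jig import *
print(J(s["tool_pos"]))
d=shot("wrist","w17")
im=cv2.imread("pics/w17.png")
cv2.imwrite("pics/w17c.png",cv2.resize(im[200:340,170:360],None,fx=4,fy=4,interpolation=cv2.INTER_CUBIC))
E
```

```text
pos [ 0.484  -0.1442  0.0317] yaw_y 1.7302696165411187 z [ 0.0009 -0.0005 -1.    ] F [ 0.3759  0.0798 -1.247 ] Mo [0.0573 0.0337 0.0349] op 0.23197787078531212 19.810910165065657 t 16.35 q7 0.9940763439645698
[[-112.074  -117.323    31.7316]]
```

View pics/w17c.png

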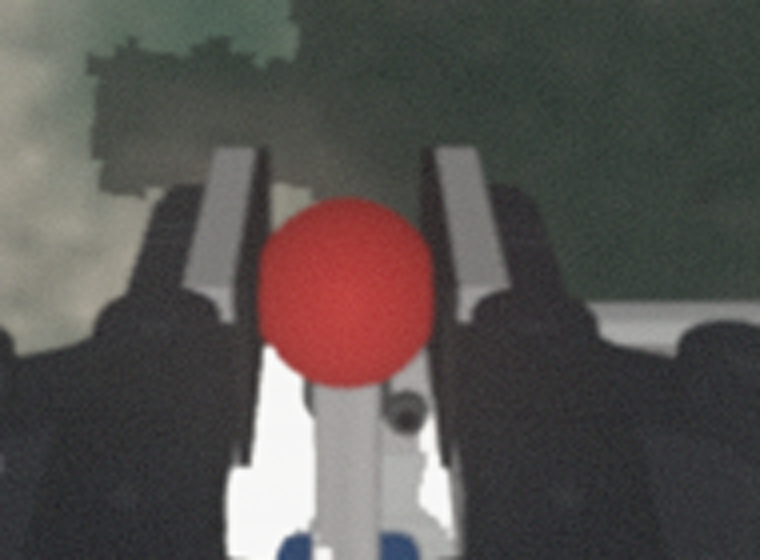

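jog_arm:
  increments:
    - [0.2,0,7,0,0,0,15]
    - [0.5,0.1,7,0,0,0,15]
    - [0.8,0.1,7,0,0,0,15]
    - [1.1,0.2,7,0,0,0,15]
    - [0,0,0,0,0,0,15]
    - [0,0,0,0,0,0,15]

```text
t: 17.0
tool_pos: [0.4873, -0.1437, 0.0629]
orientation: [-0.25, 3.13, -0.001]
contact_force: [0.6, 0.7, -2.6]
opening: 0.232
```

```bash
python3 - <<'E'
from jig import *
print(J(s["tool_pos"]))
d=shot("wrist","w18")
im=cv2.imread("pics/w18.png")
cv2.imwrite("pics/w18c.png",cv2.resize(im[200:340,170:360],None,fx=4,fy=4,interpolation=cv2.INTER_CUBIC))
d=shot("side","s18")
im=cv2.imread("pics/s18.png")
cv2.imwrite("pics/s18c.png",cv2.resize(im[130:240,200:330],None,fx=5,fy=5,interpolation=cv2.INTER_CUBIC))
E
```

```text
pos [ 0.4873 -0.1437  0.0629] yaw_y 1.7302930297660486 z [ 0.002  -0.0004 -1.    ] F [ 0.5904  0.6621 -2.6079] Mo [ 0.1947 -0.0561  0.0652] op 0.23211740589857452 19.822826463738267 t 17.0 q7 1.058592798505648
[[-108.8308 -117.3359   62.9295]]
```

View pics/w18c.png

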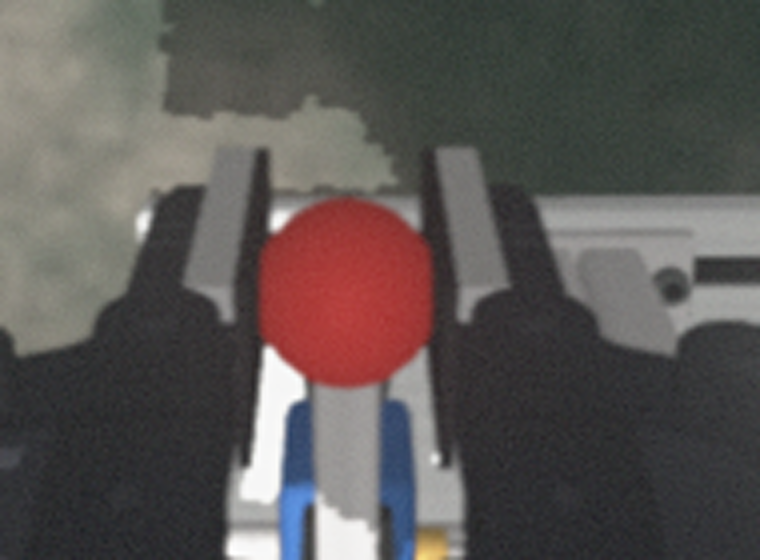

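View pics/s18c.png

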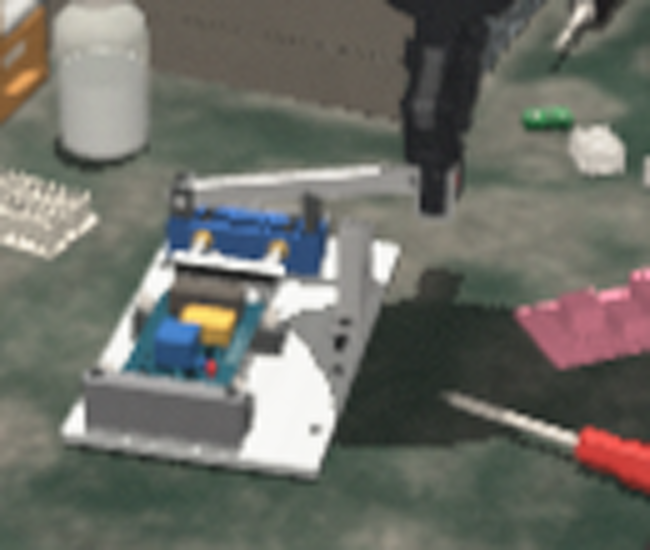

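jog_arm:
  increments:
    - [-0.6,4,0,0,0,0,15]
    - [-0.6,4,0,0,0,0,15]
    - [-0.6,4,0,0,0,0,15]
    - [-0.6,4,0,0,0,0,15]
    - [-0.6,4,0,0,0,0,15]
    - [-0.6,4,0,0,0,0,15]
    - [0,0,0,0,0,0,15]

```text
t: 17.8
tool_pos: [0.4828, -0.1175, 0.0621]
orientation: [-0.251, 3.131, -0.002]
contact_force: [-0.5, 0.4, -1.9]
opening: 0.23
```

```bash
python3 - <<'E'
from jig import *
print(J(s["tool_pos"]))
E
```

```text
pos [ 0.4828 -0.1175  0.0621] yaw_y 1.7307492792397077 z [ 0.0003 -0.001  -1.    ] F [-0.5442  0.3748 -1.8699] Mo [ 0.2166  0.1485 -0.0188] op 0.2298858301809088 19.63224989744961 t 17.8 q7 0.9823371999225416
[[-109.0964  -90.8042   62.055 ]]
```

jog_arm:
  increments:
    - [-0.3,2,0,0,0,0,15]
    - [-0.3,2,0,0,0,0,15]
    - [0,0,0,0,0,0,15]

```text
t: 18.1
tool_pos: [0.4821, -0.1138, 0.062]
orientation: [-0.25, 3.131, -0.003]
contact_force: [0.3, -0.8, -1.9]
opening: 0.229
```

```bash
python3 - <<'E'
from jig import *
print(J(s["tool_pos"]))
d=shot("wrist","w19")
im=cv2.imread("pics/w19.png")
cv2.imwrite("pics/w19c.png",cv2.resize(im[200:340,170:360],None,fx=4,fy=4,interpolation=cv2.INTER_CUBIC))
d=shot("side","s19")
im=cv2.imread("pics/s19.png")
cv2.imwrite("pics/s19c.png",cv2.resize(im[130:240,200:330],None,fx=5,fy=5,interpolation=cv2.INTER_CUBIC))
E
```

```text
pos [ 0.4821 -0.1138  0.062 ] yaw_y 1.7301459128924739 z [ 0.0003 -0.002  -1.    ] F [ 0.2918 -0.8087 -1.9485] Mo [-0.2197 -0.0088  0.0378] op 0.22923746828770183 19.576879791769738 t 18.1 q7 0.9698437021739047
[[-109.1329  -87.0645   62.0446]]
```

View pics/w19c.png

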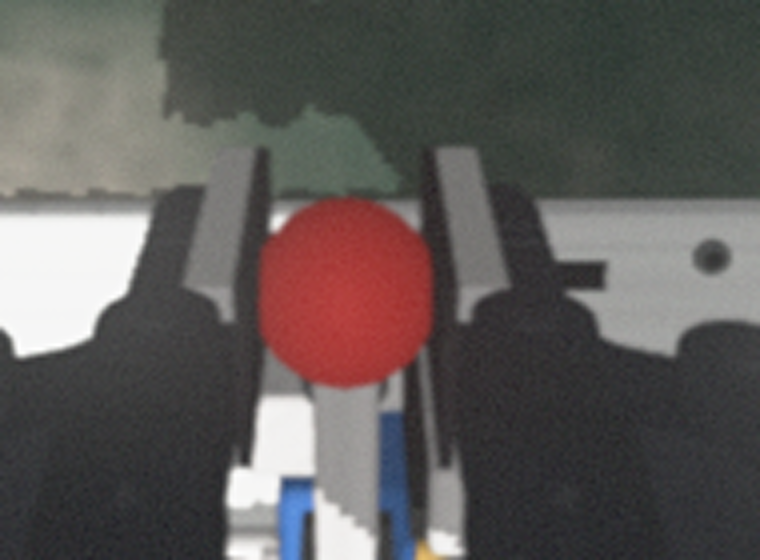

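View pics/s19c.png

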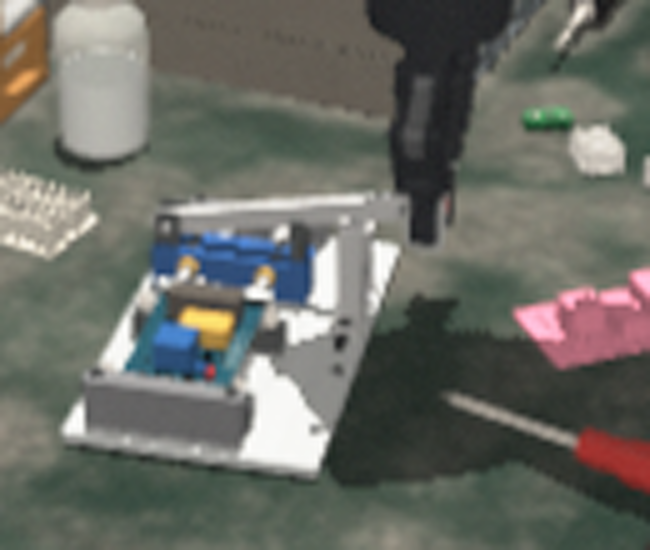

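jog_arm:
  increments:
    - [-0.3,2.1,0,0,0,0,15]
    - [0,0,0,0,0,0,15]
    - [0,0,0,0,0,0,15]

```text
t: 18.5
tool_pos: [0.4819, -0.1121, 0.062]
orientation: [-0.249, 3.132, -0.004]
contact_force: [1.0, -3.0, -1.9]
opening: 0.236
```

```bash
python3 - <<'E'
from jig import *
print(J(s["tool_pos"]))
d=shot("wrist","w20")
im=cv2.imread("pics/w20.png")
cv2.imwrite("pics/w20c.png",cv2.resize(im[270:345,220:300],None,fx=8,fy=8,interpolation=cv2.INTER_CUBIC))
for jx,z in((-72,58),(-64,58)):
  for n,y in(("tF",-103),("tB",-91),("wall",-79)):
    u=w2px(d,[W(jx,y,74 if n=="wall" else 58)])[0]; print(n,jx,((u+.5-[220,270])*8-.5).round(0))
E
```

```text
pos [ 0.4819 -0.1121  0.062 ] yaw_y 1.7294440438624574 z [ 0.0004 -0.0023 -1.    ] F [ 0.9921 -3.0038 -1.927 ] Mo [-0.6387 -0.0793 -0.0147] op 0.23592172480056706 20.14771529796843 t 18.5 q7 0.9638369731748834
[[-109.1254  -85.3401   62.0287]]
tF -72 [ 61. 300.]
tB -72 [227. 300.]
wall -72 [401. 455.]
tF -64 [ 65. 391.]
tB -64 [228. 391.]
wall -64 [400. 552.]
```

View pics/w20c.png

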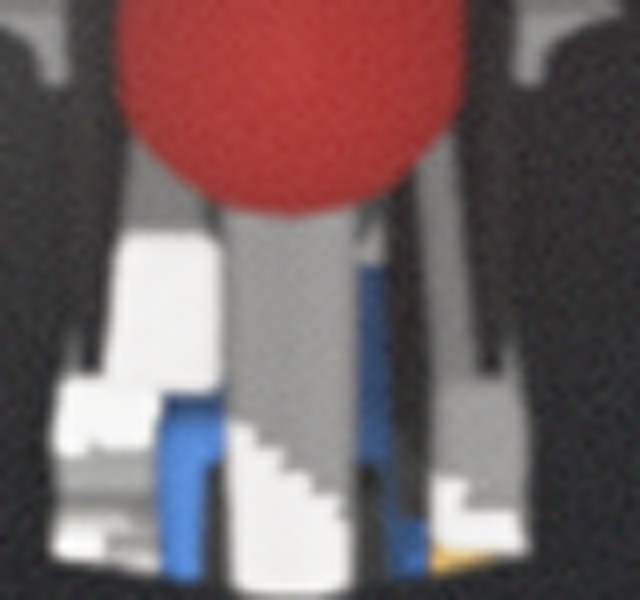

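jog_arm:
  increments:
    - [-0.2,1.3,0,0.002,0,0.001,15]
    - [0,0,0,0,0,0,15]

```text
t: 18.75
tool_pos: [0.4817, -0.1111, 0.062]
orientation: [-0.25, 3.131, -0.001]
contact_force: [0.6, -2.4, -2.7]
opening: 0.229
```

```bash
python3 - <<'E'
from jig import *
print(J(s["tool_pos"]))
d=shot("wrist","w21")
im=cv2.imread("pics/w21.png")
cv2.imwrite("pics/w21c.png",cv2.resize(im[270:345,220:300],None,fx=8,fy=8,interpolation=cv2.INTER_CUBIC))
E
```

```text
pos [ 0.4817 -0.1111  0.062 ] yaw_y 1.7302500663323912 z [ 0.0004 -0.0006 -1.    ] F [ 0.6257 -2.3565 -2.7166] Mo [-0.4387 -0.0394  0.0456] op 0.22856680536177565 19.51960517789564 t 18.75 q7 0.9633803705015497
[[-109.1437  -84.2501   62.034 ]]
```

View pics/w21c.png

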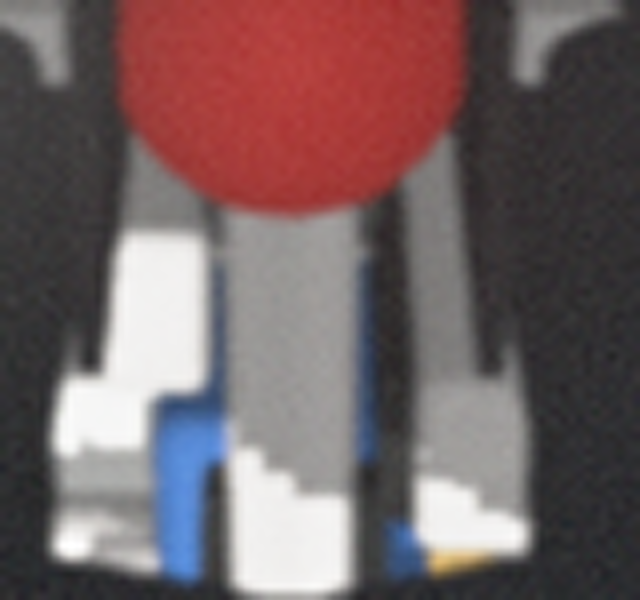

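jog_arm:
  increments:
    - [-0.9,0.1,-6,0,0,0,15]
    - [-0.7,0.1,-6,0,0,0,15]
    - [0,0.2,0,0,0,0,15]

```text
t: 19.1
tool_pos: [0.4795, -0.1111, 0.0488]
orientation: [0.249, -3.131, 0.002]
contact_force: [1.5, -4.3, -0.4]
opening: 0.231
```

```bash
python3 - <<'E'
from jig import *
print(J(s["tool_pos"]))
E
```

```text
pos [ 0.4795 -0.1111  0.0488] yaw_y 1.7297053895217849 z [-0.0004 -0.0012 -1.    ] F [ 1.5056 -4.3042 -0.3957] Mo [-0.9734 -0.2663 -0.0329] op 0.23134974175506962 19.757267945882948 t 19.1 q7 0.9304585779326381
[[-111.294   -83.9493   48.8271]]
```

jog_arm:
  increments:
    - [-0.2,-0.3,-6,0.001,0,0,15]
    - [-0.1,0,-4,0,0,0,15]
    - [0,0.1,0,0,0,0,15]

```text
t: 19.4
tool_pos: [0.4787, -0.1113, 0.0376]
orientation: [0.249, -3.13, 0.0]
contact_force: [0.2, -4.2, -0.4]
opening: 0.231
```

```bash
python3 - <<'E'
from jig import *
print(J(s["tool_pos"]))
d=shot("wrist","w22")
im=cv2.imread("pics/w22.png")
cv2.imwrite("pics/w22c.png",cv2.resize(im[270:345,220:300],None,fx=8,fy=8,interpolation=cv2.INTER_CUBIC))
E
```

```text
pos [ 0.4787 -0.1113  0.0376] yaw_y 1.7298103733788106 z [-0.0016 -0.0002 -1.    ] F [ 0.1839 -4.2383 -0.4384] Mo [-0.9609 -0.0738 -0.0626] op 0.2310486264712796 19.73155270064728 t 19.4 q7 0.9076917165341557
[[-112.143   -84.0043   37.5971]]
```

View pics/w22c.png

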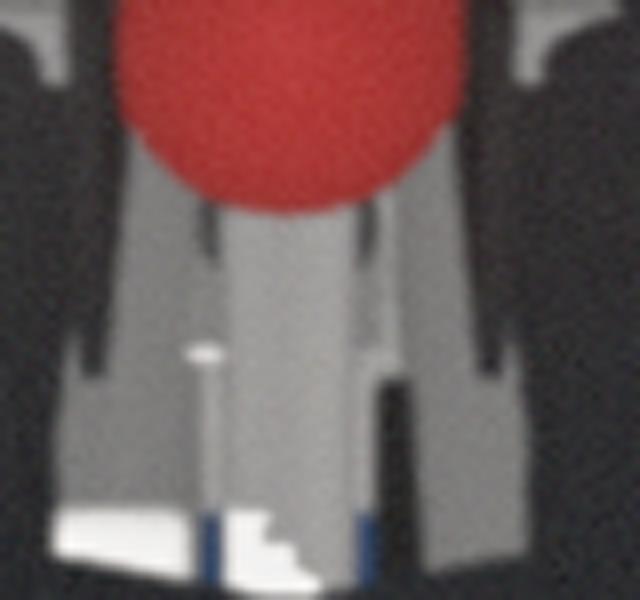

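jog_arm:
  increments:
    - [0.1,0,-3,0,0.001,0,15]
    - [0,0,-1.5,0,0,0,15]
    - [0,0.1,0,0,0,0,15]

```text
t: 19.75
tool_pos: [0.4786, -0.1113, 0.0333]
orientation: [0.249, -3.129, 0.0]
contact_force: [-1.9, -4.9, -0.1]
opening: 0.231
```

```bash
python3 - <<'E'
from jig import *
print(J(s["tool_pos"]))
E
```

```text
pos [ 0.4786 -0.1113  0.0333] yaw_y 1.7296388542121734 z [-0.003  -0.0006 -1.    ] F [-1.8786 -4.8522 -0.1326] Mo [-1.0209  0.1621 -0.0118] op 0.2312655075763539 19.750074347020625 t 19.75 q7 0.8996281579874471
[[-112.2647  -84.0083   33.266 ]]
```

jog_arm:
  increments:
    - [0.2,0,-1.2,0,0.002,0,15]
    - [0.2,-1,0,0,0,0,15]
    - [0.1,-0.7,0,0,0,0,15]
    - [0,0,0,0,0,0,15]

```text
t: 20.15
tool_pos: [0.4788, -0.1128, 0.0324]
orientation: [0.249, -3.126, -0.0]
contact_force: [-2.3, -3.5, -0.7]
opening: 0.226
```

```bash
python3 - <<'E'
from jig import *
print(J(s["tool_pos"]))
d=shot("wrist","w23")
im=cv2.imread("pics/w23.png")
cv2.imwrite("pics/w23c.png",cv2.resize(im[270:345,220:300],None,fx=8,fy=8,interpolation=cv2.INTER_CUBIC))
d=shot("side","s23")
im=cv2.imread("pics/s23.png")
cv2.imwrite("pics/s23c.png",cv2.resize(im[130:240,200:330],None,fx=5,fy=5,interpolation=cv2.INTER_CUBIC))
E
```

```text
pos [ 0.4788 -0.1128  0.0324] yaw_y 1.7298860171547603 z [-0.0054 -0.0002 -1.    ] F [-2.3244 -3.5308 -0.7464] Mo [-0.6659  0.3253  0.0121] op 0.2262612027877611 19.322706718074798 t 20.15 q7 0.9072631540910617
[[-112.28    -85.5247   32.4075]]
```

View pics/w23c.png

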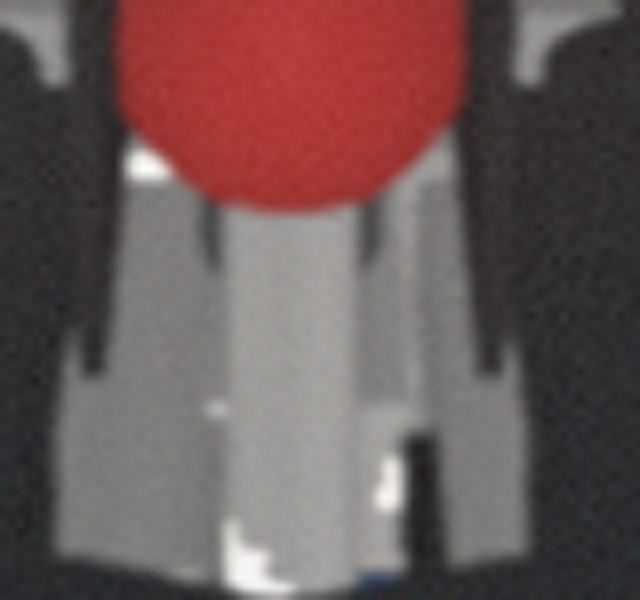

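View pics/s23c.png

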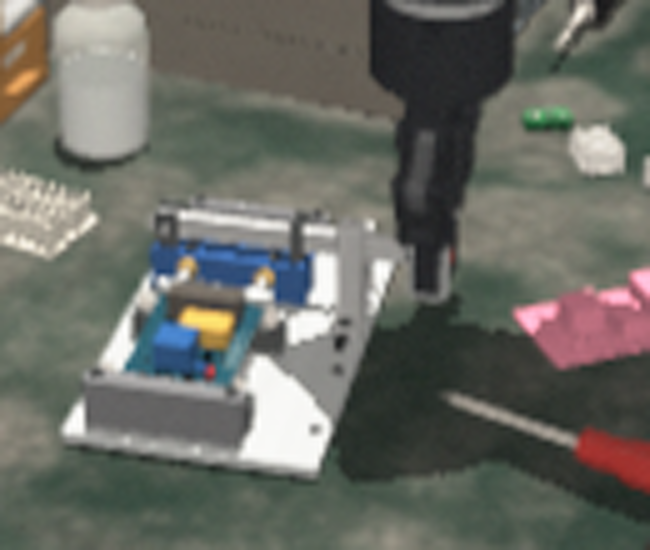

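jog_arm:
  increments:
    - [0.2,-0.5,0,0,0,0,19]
    - [0,0,0,0,0,0,26]
    - [0,0,0,0,0,0,34]
    - [0,0,0,0,0,0,45]
    - [0,0,0,0,0,0,45]
    - [0,0,0,0,0,0,45]

```text
t: 20.85
tool_pos: [0.4803, -0.1118, 0.0328]
orientation: [0.252, -3.129, -0.004]
contact_force: [0.5, 0.1, -0.6]
opening: 0.531
```

```bash
python3 - <<'E'
from jig import *
print(J(s["tool_pos"]))
d=shot("wrist","w24")
im=cv2.imread("pics/w24.png")
cv2.imwrite("pics/w24c.png",cv2.resize(im[200:345,170:340],None,fx=4,fy=4,interpolation=cv2.INTER_CUBIC))
E
```

```text
pos [ 0.4803 -0.1118  0.0328] yaw_y 1.731297504039271 z [-0.0026  0.0022 -1.    ] F [ 0.5398  0.0688 -0.628 ] Mo [ 0.0371  0.0278 -0.0011] op 0.5307239319151186 45.32382378555113 t 20.85 q7 0.9092132414260783
[[-110.6523  -84.7377   32.7909]]
```

View pics/w24c.png

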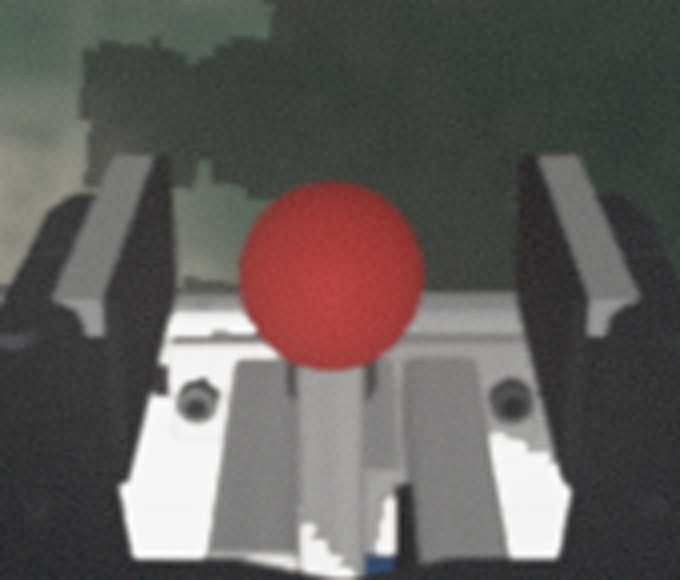

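The bar sits in the notch against the tooth, free of the fingers. Retreat straight up and look.

jog_arm:
  increments:
    - [0,-1.5,10,0,0,0,45]
    - [0,0,15,0,0,0,45]
    - [0,0,20,0,0,0,45]
    - [0,0,30,0,0,0,45]
    - [0,0,30,0,0,0,45]
    - [0,0,30,0,0,0,45]
    - [0,0,30,0,0,0,45]
    - [0,-20,20,0,0,0,45]
    - [0,0,0,0,0,0,45]
    - [0,0,0,0,0,0,45]

```text
t: 21.9
tool_pos: [0.4775, -0.1322, 0.2313]
orientation: [0.259, -3.128, -0.009]
contact_force: [0.5, 0.6, 0.7]
opening: 0.526
```

```bash
python3 - <<'E'
from jig import *
d=shot("wrist","w25")
im=cv2.imread("pics/w25.png")
cv2.imwrite("pics/w25c.png",cv2.resize(im[130:300,190:400],None,fx=3.7,fy=3.5,interpolation=cv2.INTER_CUBIC))
d=shot("side","s25")
im=cv2.imread("pics/s25.png")
cv2.imwrite("pics/s25c.png",cv2.resize(im[130:240,200:330],None,fx=5,fy=5,interpolation=cv2.INTER_CUBIC))
E
```

```text
pos [ 0.4775 -0.1322  0.2313] yaw_y 1.7362783972101232 z [-0.0035  0.0055 -1.    ] F [0.4901 0.5864 0.7108] Mo [ 0.0362 -0.0325 -0.0444] op 0.5262617969758425 44.94275746173695 t 21.9 q7 1.3095707102382892
```

View pics/w25c.png

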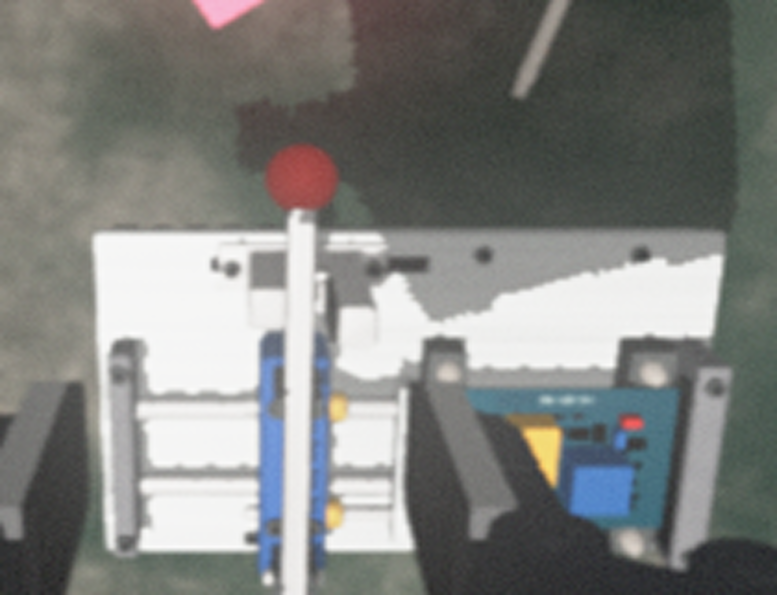

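View pics/s25c.png

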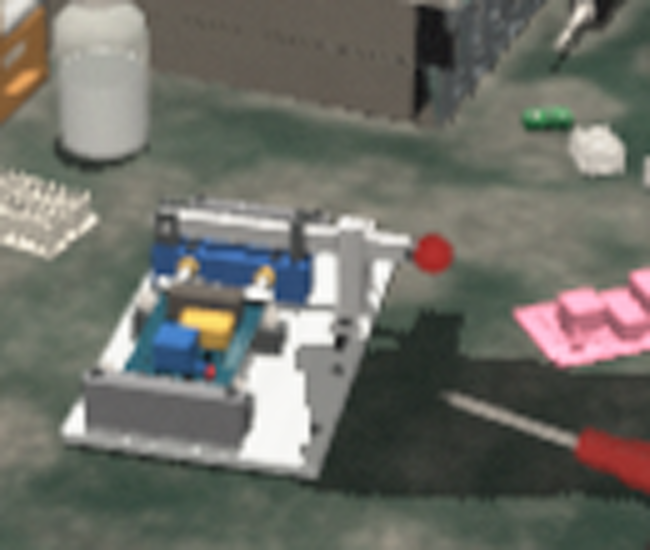

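jog_arm:
  increments:
    - [0,25,10,0,0,0,45]
    - [0,30,10,0,0,0,45]
    - [0,30,10,0,0,0,45]
    - [-15,10,10,0,0,0,45]
    - [-20,0,0,0,0,0,45]
    - [-20,0,0,0,0,0,45]
    - [0,0,0,0,0,0,45]
    - [0,0,0,0,0,0,45]

```text
t: 22.8
tool_pos: [0.4177, -0.03, 0.2678]
orientation: [0.269, -3.117, -0.015]
contact_force: [0.0, 1.1, 0.2]
opening: 0.53
```

```bash
python3 - <<'E'
from jig import *
d=shot("wrist","w26")
im=cv2.imread("pics/w26.png")
cv2.imwrite("pics/w26c.png",cv2.resize(im[150:340,130:380],None,fx=3.1,fy=3.1,interpolation=cv2.INTER_CUBIC))
E
```

```text
pos [ 0.4177 -0.03    0.2678] yaw_y 1.7429271581557162 z [-0.0135  0.0084 -0.9999] F [0.034  1.0645 0.2437] Mo [ 0.0114 -0.0517  0.0152] op 0.5295636285188222 45.22473387550742 t 22.8 q7 1.1305943933757046
```

View pics/w26c.png

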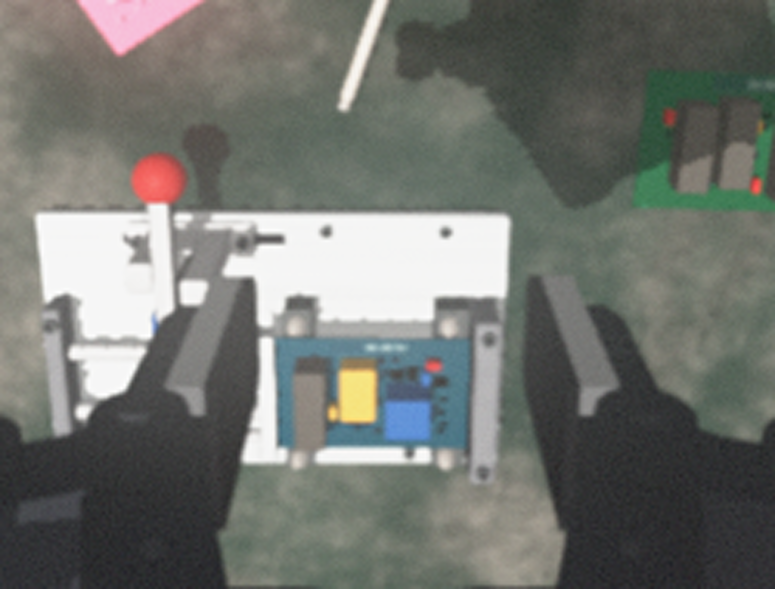

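```bash
python3 - <<'E'
from jig import *
d=load("w26")
g=lambda l:(np.array(l)+.5)/3.1-.5+[130,150]
P=J(px2w(d,g([(277,338),(470,338),(467,447),(278,447)]),.032));print(P,P.mean(0))
print("stop",J(px2w(d,g([(471,330),(470,445)]),.042)))
print("ball",J(px2w(d,g([(159,180)]),.051)))
E
```

```text
pos [ 0.4177 -0.03    0.2677] yaw_y 1.742962830262941 z [-0.0137  0.0084 -0.9999] F [1.1525 1.1234 0.3979] Mo [ 0.0076 -0.0754 -0.0039] op 0.5250745803192449 44.84136915926352 t 22.85 q7 1.1306692589245957
[[-29.73   -42.9036  32.    ]
 [-30.2662  45.1183  32.    ]
 [ 27.3683  45.8215  32.    ]
 [ 27.7762 -43.8466  32.    ]] [-1.2129  1.0474 32.    ]
stop [[-39.5457  44.2939  42.    ]
 [ 19.4374  46.0292  42.    ]]
ball [[-111.528  -87.306   51.   ]]
```

```bash
python3 -c "
from bench import r
print(r.close_job())"
```

```text
the job is handed in; nothing more can be done
None
```

The job is handed in after 22.85 s. By my last pictures, the board is clamped in the jig and the latch bar is down in the keeper's notch. No verdict is reported.

**What I did:**
1. Gripped the blue board across its long edges and laid it between the four guide pegs with the jaw still open, then let go.
2. Lifted the ball about 31 mm (latch about 0.21 rad) and pushed the jaw 33 mm, until the bar was over the middle of the notch.
3. Lowered the bar in, eased it back towards the tooth, opened the fingers and backed the arm away. The force on the tool while holding the jaw against its spring stayed near 5 N.

**Last checks (camera measurements, good to about 1–2 mm):**

| Check | Measured | Needed or expected |
|---|---|---|
| Bar and ball | jig y -87.3, jaw about 36.7 mm | bar in the notch, jaw above 35 mm |
| Board centre along the jig | y about 1.0 mm | above 0; 1.5 when against the stop |
| Board edge | about 45.5 mm | stop face at 46.5 mm, measured 44 to 46 |
| Board centre across the jig | about -1.2 mm | within 3 mm |

- **Bar height:** I saw the bar level and down in the pictures but did not measure its angle.
- **Jaw reading:** 36.7 mm is slightly under the 37 mm minimum you gave for the bar resting against the tooth, and within the camera error.
- **Bystanders:** the tool went nowhere near the green board, cutters or heat sink. I did not measure their final positions.

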